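# Nest the graded beakers in the sterilising pot and clamp it shut

## Task

Pack the clean steel beakers for sterilising: lift the domed lid off the pot and lay it aside, then nest all the beakers on the bench upright in the pot in size order, the largest outermost and each one standing on the floor of the next larger. Then put the lid back so that it sits flat and fully home on the pot's flange, and swing the clamp all the way down over it. Leave the other things on the bench standing where they are.

Things in the scene. Friction and masses are not known exactly. Their poses are not given: they have to be found in the camera images.
- pot: fixed aluminium sterilising pot: flat flange 168 mm across, 76 mm above the bench; mouth 138 mm across, tapering to 120 mm at the inner floor. Origin on the bench under its centre, z up. Its grey clamp post stands on the pot's own +x side, 103 to 125 mm from the pot's axis, 136 mm tall
- pot_in (a point): centre of the pot's inner floor, 6 mm above the bench
- clamp (a joint): hinge of the clamp arm, rad: 0 = down, level over the lid (its rubber pad then presses the lid's roof); about 1.57 = upright; over 1.57 = leaning outward, clear of the lid (stop at 2.6). It stays where it is left; a push of 1 to 2 N at the tip moves it
- clamp_hinge (a point): axis of the clamp hinge: 112 mm from the pot's axis along the pot's +x, 141 mm above the bench; the axis is parallel to the pot's y
- clamp_tip (a point): outer end of the clamp arm, 76 mm from the hinge; the arm is a flat steel bar 24 mm wide and 10 mm thick with a black grip at the tip. When down it points from the hinge towards the pot's axis and ends 36 mm short of it
- lid: loose aluminium domed lid, 188 mm across its skirt; origin at the centre of the skirt's lower edge, z up. Roof 63 mm above the origin, on it a black round knob 30 mm across (63 to 99 mm above the origin). Seated, the skirt hangs 8 mm down round the pot's flange (4 mm play) and the origin is 68 mm above the bench; inside height over the flange 50 mm. Starts on the pot
- mat: fixed square black rubber mat on the bench, 200 x 200 x 4 mm, free: a place to lay the lid; origin at the centre of its underside
- beaker_a: steel beaker, largest of the set, may be absent; rim 124 mm across outside, foot 112 mm, height 70 mm to the rim, wall 3 mm, floor 5 mm. Origin at the centre of its underside, z up. Upright lifting tab on its own +x side: 8 mm thick (radially), 20 mm wide, centred 63 mm from the axis, from the rim up to 102 mm above the underside. Nested, the next smaller has 9 mm play all round
- beaker_b: steel beaker, second largest of the set, may be absent; rim 100 mm across outside, foot 88 mm, height 68 mm to the rim, wall 3 mm, floor 5 mm. Origin at the centre of its underside, z up. Upright lifting tab on its own +x side: 8 mm thick (radially), 20 mm wide, centred 51 mm from the axis, from the rim up to 100 mm above the underside. Nested, the next smaller has 9 mm play all round
- beaker_c: steel beaker, third largest of the set, may be absent; rim 76 mm across outside, foot 64 mm, height 66 mm to the rim, wall 3 mm, floor 5 mm. Origin at the centre of its underside, z up. Upright lifting tab on its own +x side: 8 mm thick (radially), 20 mm wide, centred 39 mm from the axis, from the rim up to 98 mm above the underside. Nested, the next smaller has 9 mm play all round
- beaker_d: steel beaker, smallest of the set, may be absent; rim 52 mm across outside, foot 40 mm, height 64 mm to the rim, wall 3 mm, floor 5 mm. Origin at the centre of its underside, z up. Upright lifting tab on its own +x side: 8 mm thick (radially), 20 mm wide, centred 27 mm from the axis, from the rim up to 96 mm above the underside. Nested, the next smaller has 9 mm play all round
- jar: bystander: amber jar, 54 mm across, 65 mm tall; leave alone
- dishes: bystander: short clear stack of dishes, 90 mm across, 48 mm tall; leave alone
- tipbox: bystander: blue pipette-tip box with clear cover, 85 x 120 x 67 mm; leave alone
- marker: bystander: black marker pen lying down, 14 x 130 mm; leave alone
- rack: bystander: green tube rack, 90 x 50 mm, 74 mm tall with its tubes; leave alone
- flask: bystander: glass bottle with orange cap, 60 mm across, 150 mm tall; leave alone
- spray: bystander: white bottle with blue cap, 66 mm across, 170 mm tall; leave alone
Not all that is in view belongs to the job. What is shaped like the beaker_d but red is not meant.

How it is judged (in metres and radians):
On the way, in this order (a step that is already met when the one before it is completed fails the run):
1. all beakers stand nested in the pot in size order (horizontal distance between beaker_a and pot_in below 0.009 m and angle between each of beaker_a, beaker_b, beaker_c, beaker_d's own z axis and vertical below 0.12 rad and z of beaker_a in the frame of pot_in between -0.003 and 0.005 m and horizontal distance between beaker_b and pot_in below 0.021 m and z of beaker_b in the frame of pot_in between -0.003 and 0.01 m and horizontal distance between beaker_b and beaker_a below 0.014 m and z of each of beaker_b, beaker_c, beaker_d in the frame of beaker_a above 0.002 m and horizontal distance between beaker_c and pot_in below 0.033 m and z of beaker_c in the frame of pot_in between -0.003 and 0.015 m and horizontal distance between beaker_c and beaker_a below 0.026 m and horizontal distance between beaker_c and beaker_b below 0.014 m and z of each of beaker_c, beaker_d in the frame of beaker_b above 0.002 m and horizontal distance between beaker_d and pot_in below 0.045 m and z of beaker_d in the frame of pot_in between -0.003 and 0.02 m and horizontal distance between beaker_d and beaker_a below 0.038 m and horizontal distance between beaker_d and beaker_b below 0.026 m and horizontal distance between beaker_d and beaker_c below 0.014 m and z of beaker_d in the frame of beaker_c above 0.002 m), for 0.2 s.
2. the lid is seated on the pot over the nested beakers (all of step 1 and horizontal distance between lid and pot below 0.008 m and z of lid in the frame of pot between 0.064 and 0.071 m and angle between lid's own z axis and vertical below 0.04 rad), for 0.2 s.
3. the clamp is down on the seated lid (all of step 2 and value of joint clamp below 0.09 rad), for 0.2 s.
At the end, for the whole second after the job is handed in: Every beaker present stands upright in the pot in size order, each on the floor of the next larger (heights within 5 mm); the lid lies level on the flange (origin 64 to 71 mm up, within 8 mm of the pot axis, tilt under 0.04 rad), at rest; clamp joint under 0.09 rad (all of step 3 and linear speed of lid below 0.02 m/s); the robot touches nothing.
It fails at once if a bystander is shoved more than 8 cm (distance of any of jar, dishes, tipbox, marker, rack, flask, spray from where it was at the start of the episode above 0.08 m).
It fails at once if an upright bystander is knocked over (angle between any of jar, dishes, tipbox, rack, flask, spray's own z axis and vertical above 0.5 rad).
Of beaker_a, beaker_b, beaker_c, beaker_d only 3 to 4 are there at a start; the rules pass over those that are not, and their reading is None.
At some moment in a run one of beaker_a, beaker_b, beaker_c, beaker_d may be knocked a few centimetres aside while the robot is not near it.
It also fails if it takes over 210 s, if anything falls off the work surface, if the arm or the gripper's body presses on something with over 40 N, if the wrist force passes 120 N, or if a joint passes its speed limit or range.

## Robot

A 6-joint arm with a two-finger parallel gripper is mounted at the origin on the work surface. World frame = base frame: x ahead of the robot, y to its left, z up, the work surface at z = 0. Lengths are in mm, angles in rad, forces in N, time in s.
With the tool pointing down it reaches from about 350 to 875 mm from the base axis. Payload 4.2 kg.
Tool frame: the origin (TCP) lies between the finger pads; the fingertips stand 11 mm ahead of it and the grasp point (between the pads) lies 8 mm behind it; z points along the fingers, y is the direction in which the jaws open and shut (so a half turn about z gives the same grasp; the last joint's range is limited). The gripper opens to 85 mm and grips with 20 to 120 N. Pads are 22 mm wide; open, the fingers measure 114 mm over their backs; the gripper's body (76 mm by 85 mm) begins 54 mm behind the grasp point. The pads swing forward as they close: fully open they stand 13 mm farther back than shut.
Start: joints at [1.463, 0.385, 0.008, 0, -1.194, -0.259], TCP at [224.111, 583.415, 242.312] pointing down, gripper open.
Joint ranges: [-3.14, 3.14], [-1.21, 2.06], [-1.07, 1.41], [-3.16, 2.05], [-2.99, -0.16], [-3.1, 3.1]. Speed limits (rad/s): [2.79, 2.79, 3.14, 3.14, 3.14, 3.14].

## Interface

Orientations are given as a unit quaternion [x, y, z, w].
In Python, from bench import * gives the robot as it stands. The module is installed in compiled form; this text tells all that it offers.
- The arm moves only by the tool drive_tool, never from a script. Its argument "increments" is a list of rows, each a list of 3 entries, a list of its own where there are three numbers: the gripper command: -1 is shut, 1 is fully open, values between are in proportion, then the shift along the tool's x, y, z scaled (see below), then the turn about the tool's z scaled (see below). In form: [[hand, [tx, ty, tz], turn], ...]. A call has 1 to 20 rows; each row shifts and turns the commanded pose from where the row before left it, along the tool's axes as they then stand; what a row does not reach is not made up. The controller multiplies each number of a shift by 0.3 m and each number of a turn by 2 rad. A row lasts 1/8 s, in which the tool goes at most 62.5 mm and 10.7 degrees, less where a joint would pass 70% of its speed; a pose out of reach is approached as far as the arm can. A call with a number of a shift or a turn outside -1 to 1 is refused whole. A call with a gripper value outside its range is refused whole. The fingers move at their own pace and stop on an object; the grip force is fixed at half the most. Time passes only in rows, so rows that do not move let the fingers close. It gives the time, the measured TCP pose, the force and the opening at its end, in the units of the state.
- read_state(): the state, without advancing time (a new reading comes with each control period).
- get_image(name): name is "scene" or "top" or "wrist"; returns the picture (400x640x3 uint8, red, green, blue); there is no depth.
- calibration(name): a dict with "fovy" (degrees; the focal length in pixels is half the picture's height over the tangent of half this angle, whatever the lens; pixels are square), "cx", "cy" (the principal point, pixels), "R" (3x3) and "t" (3): a world point X has camera coordinates R X + t. Camera axes: x right, y down, z forward; pixel columns grow to the right and rows downward; lengths in mm; the calibration is good to about 2 mm. The wrist camera is an equidistant fisheye: a pixel r from the principal point sees the ray r / f radians off the axis. A picture is of the moment at which its call begins: read the wrist's pose just before it. calibration takes no time and is no camera call; for the wrist camera it gives the pose at the moment of the call.
- job_done(): hands the job in, once; it reports no verdict.
The state is a dict: "clock": time; "joints": joint angles; "joint_vel": joint speeds; "joint_efforts": joint torques, N m; "position": TCP position; "ee_rot": TCP orientation; "contact_force": force on the tool from outside, world axes, zero at the start; "wrist_torque": the same for the moment, N m; "gripper_width": finger opening in mm.
Only numpy, scipy, OpenCV 4.12 (cv2) and the standard library are available. Lean on these libraries where they do the work, as an engineer would, in place of code of your own. Each camera call takes 0.05 s, during which the arm holds its last target.

## Working session

There is one attempt and no reset: what is moved stays moved. The work goes in short steps, Python scripts to look and compute and a tool call to move; the robot and the scene stay as the last step left them, time stands still between calls to the robot, and variables do not carry over. Pictures are saved under pics/ and viewed, and the job is handed in when it is done.

Besides the shell and the picture viewer there is one more tool, called after "Emit:" as name([rows], argument=value, ...), one row to a line, values as JSON. drive_tool: Moves the arm, as the interface text tells. Shifts and turns lie within -1 to 1; 1 stands for 0.3 m of shift or 2 rad of turn. Its arguments: {"type":"object","properties":{"increments":{"type":"array"}},"required":["increments"]}

```bash
mkdir -p pics; ls; python3 - <<'E'
from bench import *
import cv2
s=read_state()
print(s)
for n in ["scene","top","wrist"]:
    c=calibration(n); print(n,c)
    cv2.imwrite(f"pics/{n}0.png",get_image(n)[:,:,::-1])
E
```

```text
pics
{'clock': 0.0, 'joints': array([ 1.46260090e+00,  3.85543752e-01,  6.63460971e-03, -5.02784392e-04,
       -1.19404644e+00, -2.58582313e-01]), 'joint_vel': array([ 8.76905010e-04,  1.86288674e-03, -1.12793588e-03, -4.03856365e-05,
        7.99988742e-04, -6.59866369e-04]), 'joint_efforts': array([ 5.28985347e-04, -3.92287982e+01,  1.88401026e+01,  4.18612048e+00,
       -4.64520621e-03, -9.07719766e-07]), 'position': array([223.91933227, 582.89906631, 241.23219168]), 'ee_rot': array([ 9.83213820e-01, -1.82453732e-01, -1.51896297e-04,  1.09412868e-03]), 'contact_force': array([-0.76296064, -1.05159175, -0.60315883]), 'wrist_torque': array([ 0.07291391, -0.02894284, -0.01273083]), 'gripper_width': 85.44711570313808}
scene {'fovy': 51.79795835144471, 'cx': 322.1746569073595, 'cy': 200.92537775100814, 'R': array([[-0.04034667,  0.99912734,  0.01080278],
       [ 0.84256821,  0.03983191, -0.53711473],
       [-0.5370763 , -0.01256871, -0.84344002]]), 't': array([ -17.40380797, -372.1998984 , 1434.30686643])}
top {'fovy': 42.773247350702704, 'cx': 317.17025700982856, 'cy': 193.1722546822667, 'R': array([[ 0.01094258, -0.99971128,  0.0213921 ],
       [-0.98321111, -0.01465394, -0.18188232],
       [ 0.18214329, -0.01904269, -0.98308758]]), 't': array([   3.53965272,  505.55236164, 1301.94621157])}
wrist {'fovy': 65.70646984690485, 'cx': 317.9653831083306, 'cy': 199.82119635771886, 'R': array([[-0.35884883, -0.93339479,  0.00129607],
       [-0.88819559,  0.34189796,  0.3069436 ],
       [-0.28694268,  0.10899519, -0.95172682]]), 't': array([624.27189508, -39.6501383 , 379.33089299])}
```

View pics/scene0.png

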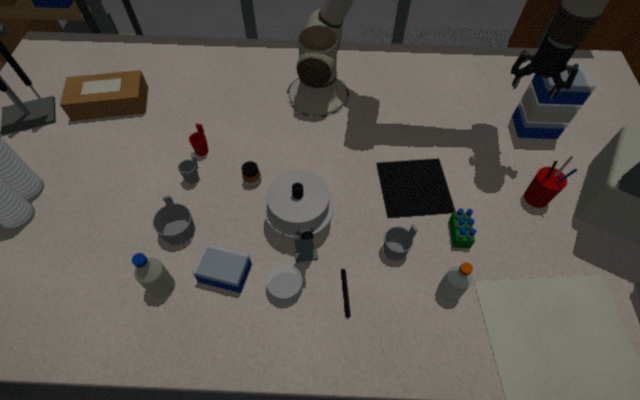

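View pics/top0.png

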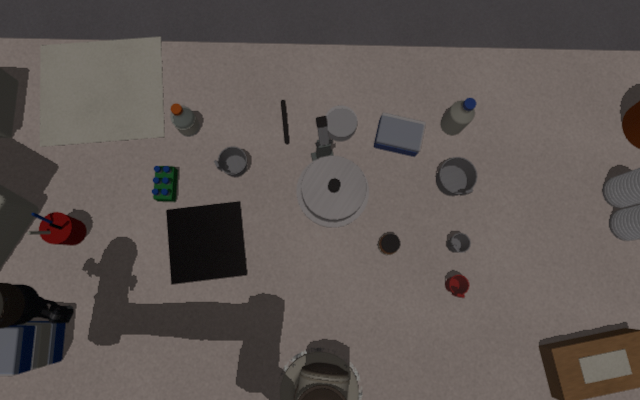

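View pics/wrist0.png

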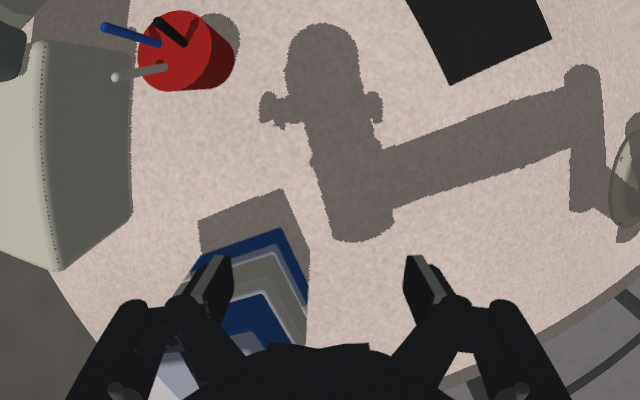

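The scene view shows three grey beakers, at top pixels (455,176), (232,162) and (458,242), and a red look-alike at (457,285). Next I'll enlarge these and measure their sizes.

```bash
cat > h.py <<'E'
from bench import *
import numpy as np, cv2
def ray(name,u,v,c=None):
    c=c or calibration(name); f=200/np.tan(np.radians(c["fovy"]/2))
    x=(u-c["cx"]);y=(v-c["cy"])
    if name=="wrist":
        r=np.hypot(x,y)+1e-9;th=r/f;d=np.array([x/r*np.sin(th),y/r*np.sin(th),np.cos(th)])
    else: d=np.array([x/f,y/f,1.])
    R=np.array(c["R"]);t=np.array(c["t"])
    return -R.T@t, R.T@d
def plane(name,u,v,z,c=None):
    o,d=ray(name,u,v,c); return o+d*(z-o[2])/d[2]
def proj(name,X,c=None):
    c=c or calibration(name); f=200/np.tan(np.radians(c["fovy"]/2))
    p=np.array(c["R"])@np.array(X,float)+np.array(c["t"])
    if name=="wrist":
        r=np.hypot(p[0],p[1])+1e-9;th=np.arctan2(r,p[2]);return np.array([c["cx"]+f*th*p[0]/r,c["cy"]+f*th*p[1]/r])
    return np.array([c["cx"]+f*p[0]/p[2],c["cy"]+f*p[1]/p[2]])
def tri(n1,p1,n2,p2):
    o1,d1=ray(n1,*p1);o2,d2=ray(n2,*p2)
    A=np.c_[d1,-d2];s=np.linalg.lstsq(A,o2-o1,rcond=None)[0]
    a=o1+d1*s[0];b=o2+d2*s[1];return (a+b)/2,np.linalg.norm(a-b)
def snap(name,fn,crop=None,k=1):
    im=get_image(name)[:,:,::-1].copy(); save(im,fn,crop,k); return im
def save(im,fn,crop=None,k=1):
    if crop: x0,y0,x1,y1=crop; im=im[y0:y1,x0:x1]
    im=cv2.resize(im,None,fx=k,fy=k,interpolation=cv2.INTER_CUBIC) if k!=1 else im
    cv2.imwrite("pics/"+fn,im)
E
python3 - <<'E'
from h import *
t=cv2.imread("pics/top0.png")
t=np.clip(t.astype(float)*1.5,0,255).astype(np.uint8)
a=[cv2.resize(t[y-33:y+33,x-33:x+33],None,fx=6,fy=6,interpolation=cv2.INTER_CUBIC)[:390,:390] for x,y in [(455,176),(232,162)]]
cv2.imwrite("pics/bc.png",np.hstack(a))
cv2.imwrite("pics/d.png",cv2.resize(t[225:305,420:500],None,fx=7,fy=7,interpolation=cv2.INTER_CUBIC))
cv2.imwrite("pics/pot.png",cv2.resize(t[100:240,280:400],None,fx=4,fy=4,interpolation=cv2.INTER_CUBIC))
E
```

```text
(no output)
```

View pics/bc.png

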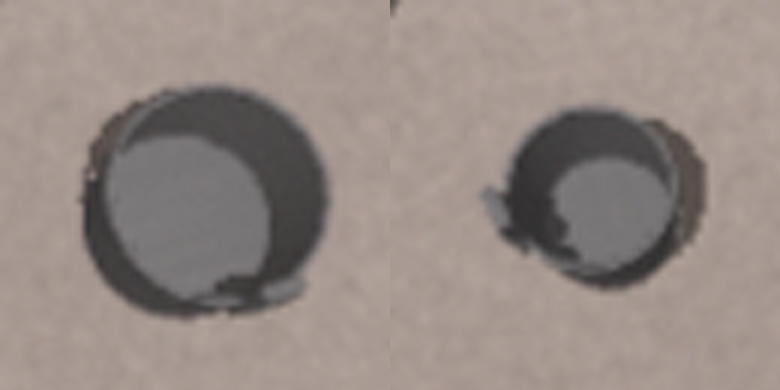

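View pics/d.png

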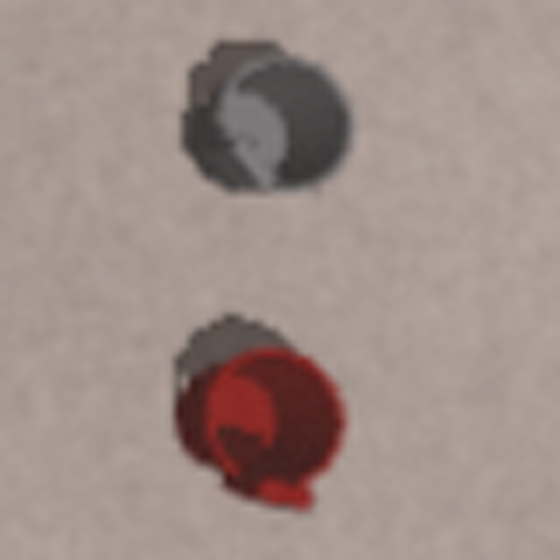

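View pics/pot.png

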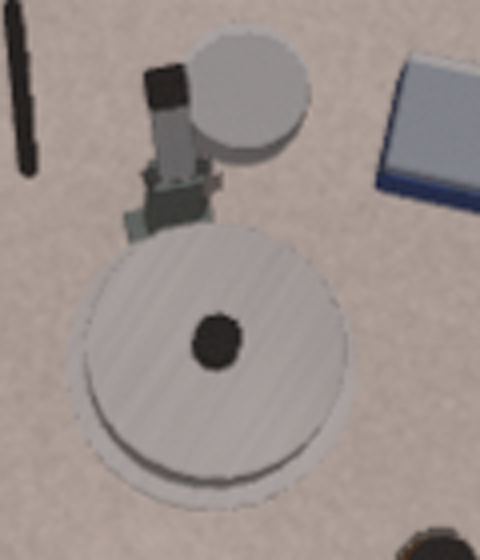

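```bash
python3 - <<'E'
from h import *
for n,(u,v,d),z in [("B",(458,175.7,37),68),("C",(233,159.8,27.5),66),("D",(460.3,242.6,19.2),64),("red",(460,284.5,19.3),64),]:
    p=plane("top",u,v,z);q=plane("top",u+d/2,v,z);print(n,p.round(1),"dia",round(2*np.linalg.norm(p-q),1))
# tabs
for n,p in [("B",(422+283/6,143+290/6)),("C",(199+105/6,129+210/6)),("D",(420+265/7,225+170/7))]:
    print("tab",n,plane("top",*p,99).round(1))
print("knob if seated z167",plane("top",280+217/4,100+341/4,167).round(1))
print("hinge",plane("top",280+178/4,100+190/4,141).round(1))
for n,p in [("jar",(389,243)),("dishes",(341,124)),("mat",(206,243)),("marker",(285,121)),("rack",(165,184)),("tipbox",(400,135)),("flask",(186,118)),("spray",(461,113))]:
    print(n,plane("top",*p,50).round(0))
E
```

```text
B [ 553.7 -359.3   68. ] dia 98.0
C [587.6 232.2  66. ] dia 71.9
D [ 378.3 -359.5   64. ] dia 49.8
red [ 272.  -354.5   64. ] dia 49.3
tab B [ 506.3 -377.    99. ]
tab C [567.6 268.8  99. ]
tab D [ 358.3 -342.1   99. ]
knob if seated z167 [503.1 -28.5 167. ]
hinge [604.   -5.1 141. ]
jar [ 376. -178.   50.]
dishes [696. -52.  50.]
mat [370. 295.  50.]
marker [702.  99.  50.]
rack [523. 410.  50.]
tipbox [ 668. -212.   50.]
flask [705. 365.  50.]
spray [ 733. -380.   50.]
```

Sizes match B (rim about 98 mm) at (458,176), C (about 72 mm) at (233,160) and D (about 50 mm, grey) at (460,243). The red object at (460,284) isn't part of the job, and A is absent. I'll fly over the pot and measure with the wrist camera.

```bash
cat >> h.py <<'E'
from scipy.spatial.transform import Rotation as Ro
def plan(x,y,z,psi=None):
    s=read_state();R=Ro.from_quat(s["ee_rot"]).as_matrix();p=s["position"]
    sh=R.T@(np.array([x,y,z])-p)
    print("pos",p.round(1),"jaw",round(np.arctan2(R[1,1],R[0,1]),3),"tilt",np.round(R[2,:2],3),"j1,j6",s["joints"][[0,5]].round(2),"t",round(s["clock"],1))
    print("shift/0.3:",(sh/300).round(4),"mm",sh.round(1), "rows@50mm",round(np.linalg.norm(sh)/50,1))
    if psi is not None:
        d=psi-np.arctan2(R[1,1],R[0,1]); j1=np.arctan2(y,x)
        for k in range(-3,4):
            dd=d+k*np.pi; j6=np.arctan2(R[1,0],R[0,0])+dd+np.pi/2-j1
            if abs(j6)<3.0: 
                Rz=R@Ro.from_euler('z',-dd).as_matrix()
                print("  turn rad",round(-dd,3),"/2:",round(-dd/2,4),"j6end",round(j6,2),"shift after turn/0.3",(Rz.T@(np.array([x,y,z])-p)/300).round(4))
E
python3 - <<'E'
from h import *
plan(480,-28,330,1.80)
c=[plane("top",*p,4).round(1) for p in [(167,209),(241,203),(246,275),(171,282)]];print(c,np.mean(c,0))
E
```

```text
pos [224.  583.1 241.5] jaw -1.938 tilt [0.    0.002] j1,j6 [ 1.46 -0.26] t 0.1
shift/0.3: [ 1.5273  1.5957 -0.2923] mm [458.2 478.7 -87.7] rows@50mm 13.4
  turn rad 2.546 /2: 1.2728 j6end -1.28 shift after turn/0.3 [-0.3681 -2.1779 -0.2923]
  turn rad -0.596 /2: -0.298 j6end 1.86 shift after turn/0.3 [ 0.3681  2.1779 -0.2923]
[array([464., 413.,   4.]), array([483.2, 215.1,   4. ]), array([291. , 194.6,   4. ]), array([270.6, 390.2,   4. ])] [377.2   303.225   4.   ]
```

Emit:
drive_tool([
  [1,[0,0,-0.15],0],
  [1,[0,0,-0.142],0],
  [1,[0.102,0.106,0],0],
  [1,[0.102,0.106,0],0],
  [1,[0.102,0.106,0],0],
  [1,[0.102,0.106,0],0],
  [1,[0.102,0.106,0],0],
  [1,[0.102,0.106,0],0],
  [1,[0.102,0.106,0],0],
  [1,[0.102,0.106,0],0],
  [1,[0.102,0.106,0],0],
  [1,[0.102,0.106,0],0],
  [1,[0.102,0.106,0],0],
  [1,[0.102,0.106,0],0],
  [1,[0.102,0.106,0],0],
  [1,[0.102,0.106,0],0],
  [1,[0.102,0.106,0],0],
])

```text
clock: 2.28
position: [481.7, -27.9, 329.8]
ee_rot: [0.983, -0.182, -0.0, -0.0]
contact_force: [0.4, 0.7, 0.5]
gripper_width: 85.4
```

Emit:
drive_tool([
  [1,[0,0,0],-0.075],
  [1,[0,0,0],-0.075],
  [1,[0,0,0],-0.075],
  [1,[0,0,0],-0.073],
  [1,[0,0,0],0],
])

```text
clock: 2.9
position: [481.3, -26.5, 329.7]
ee_rot: [0.994, 0.113, -0.0, -0.0]
contact_force: [-0.2, -0.9, 0.5]
gripper_width: 85.3
```

```bash
python3 - <<'E'
from h import *
plan(480,-28,330,1.80)
snap("wrist","w1.png")
print(proj("wrist",[503,-28,131]),proj("wrist",[604,-5,141]))
E
```

```text
pos [481.3 -26.5 329.7] jaw -1.343 tilt [-0.001 -0.   ] j1,j6 [0.28 1.52] t 2.9
shift/0.3: [-0.0054  0.0039 -0.0011] mm [-1.6  1.2 -0.3] rows@50mm 0.0
  turn rad 3.14 /2: 1.5699 j6end -1.28 shift after turn/0.3 [ 0.0054 -0.0039 -0.0011]
  turn rad -0.002 /2: -0.0009 j6end 1.86 shift after turn/0.3 [-0.0054  0.0039 -0.0011]
[323.94554102 157.20178967] [324.63174713  59.4300157 ]
```

View pics/w1.png

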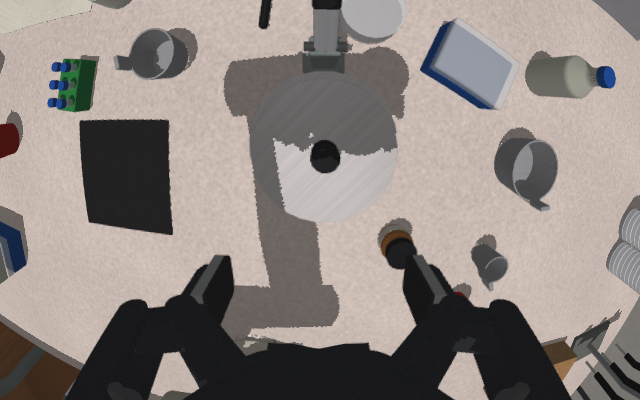

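The wrist view shows the whole scene. The knob is at (325,156), the clamp leans outward at (325,30), B is at (525,168), C at (157,53) and D at (489,257).

```bash
sed -i 's/j1=np.arctan2(y,x)/j1=np.arctan2(y,x)+np.arcsin(159\/np.hypot(x,y))/' h.py; python3 - <<'E'
from h import *
im=cv2.imread("pics/w1.png")
m=(im.max(2)<60).astype(np.uint8); n,l,st,ce=cv2.connectedComponentsWithStats(m)
for i in range(n):
    if st[i,4]>150: print(st[i],ce[i].round(1))
for p in [(325,156)]: print([plane("wrist",*p,z).round(1) for z in (149,167)])
# lid roof outline / hinge
for p in [(325,45),(303,46),(347,46),(325,8)]: print(p,plane("wrist",*p,141).round(1))
print("triang knob",tri("wrist",(325,156),"top",(334.2,185.2)))
print("triang tip",tri("wrist",(326,3),"top",(280+166/4,100+87/4)))
E
```

```text
[     0      0    640    400 206582] [329.3 174.1]
[259   0  12  29 240] [264.5  13.4]
[313   0  29  10 253] [326.6   4. ]
[311  57  29  11 269] [324.1  61.9]
[ 75  60  21  51 700] [84.9 85. ]
[  80  120   93  115 9265] [126.7 173.2]
[311 140  29  33 759] [324.8 156.1]
[   62   237   510   163 35691] [319.3 350. ]
[571 321  39  29 285] [591.9 333. ]
[   0  345   52   55 1160] [ 25.3 375.6]
[610 362  30  32 286] [624.6 378. ]
[594 372  30  28 243] [606.6 387. ]
[array([507.5, -27.7, 149. ]), array([510.4, -26.6, 167. ])]
(325, 45) [619.   -1.9 141. ]
(303, 46) [613.1  19.5 141. ]
(347, 46) [623.4 -23.7 141. ]
(325, 8) [658.7   7.2 141. ]
triang knob (array([507.2017653 , -28.63719859, 147.2788347 ]), np.float64(1.6327323258549187))
triang tip (array([647.95777934,   4.53903657, 200.24971606]), np.float64(5.999417521052898))
```

```bash
python3 - <<'E'
from h import *
plan(507,-28,148,1.80)
E
```

```text
pos [481.4 -26.5 329.7] jaw -1.344 tilt [-0. -0.] j1,j6 [0.28 1.51] t 3.0
shift/0.3: [0.0824 0.0243 0.6057] mm [ 24.7   7.3 181.7] rows@50mm 3.7
  turn rad 3.139 /2: 1.5695 j6end -1.6 shift after turn/0.3 [-0.0823 -0.0245  0.6057]
  turn rad -0.003 /2: -0.0013 j6end 1.54 shift after turn/0.3 [0.0823 0.0245 0.6057]
```

Emit:
drive_tool([
  [1,[0.082,0.024,0.1],0],
  [1,[0,0,0.15],0],
  [1,[0,0,0.15],0],
  [1,[0,0,0.1],0],
  [1,[0,0,0.05],0],
  [1,[0,0,0.055],0],
  [1,[0,0,0],0],
  [1,[0,0,0],0],
])

```text
clock: 3.95
position: [508.0, -27.8, 149.5]
ee_rot: [0.993, 0.114, 0.001, 0.0]
contact_force: [-0.3, -0.3, 0.7]
gripper_width: 85.3
```

Emit:
drive_tool([
  [-1,[0,0,0],0],
  [-1,[0,0,0],0],
  [-1,[0,0,0],0],
  [-1,[0,0,0],0],
  [-1,[0,0,0],0],
  [-1,[0,0,0],0],
  [-1,[0,0,0],0],
  [-1,[0,0,0],0],
  [-1,[0,0,0],0],
  [-1,[0,0,0],0],
])

```text
clock: 5.2
position: [507.4, -27.8, 148.9]
ee_rot: [0.993, 0.114, 0.0, 0.0]
contact_force: [-1.5, 0.9, 5.6]
gripper_width: 28.3
```

```bash
python3 - <<'E'
from h import *
snap("wrist","w2.png")
print(read_state()["contact_force"])
E
```

```text
[-0.80474467  0.9543489   5.34219028]
```

View pics/w2.png

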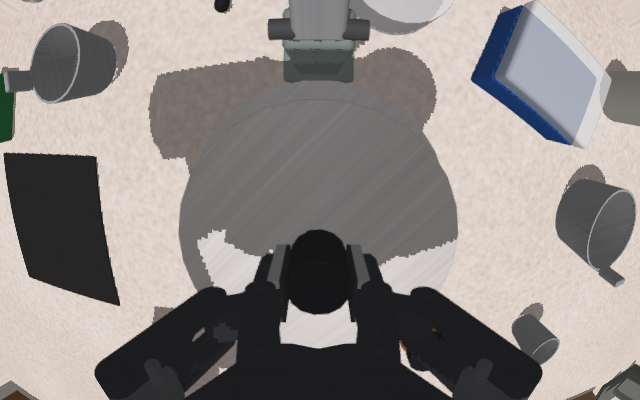

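Emit:
drive_tool([
  [-1,[0,0,-0.02],0],
  [-1,[0,0,-0.04],0],
  [-1,[0,0,-0.08],0],
  [-1,[0,0,-0.1],0],
  [-1,[0,0,-0.1],0],
  [-1,[0,0,-0.08],0],
  [-1,[0,0,-0.04],0],
  [-1,[0,0,0],0],
])

```text
clock: 6.25
position: [507.1, -27.8, 286.8]
ee_rot: [0.993, 0.114, 0.001, -0.0]
contact_force: [0.3, -0.2, -4.5]
gripper_width: 28.5
```

```bash
python3 - <<'E'
from h import *
plan(377,303,285)
snap("wrist","w3.png")
print(read_state()["contact_force"],read_state()["gripper_width"])
E
```

```text
pos [507.1 -27.8 286.8] jaw -1.342 tilt [ 0.001 -0.   ] j1,j6 [0.27 1.53] t 6.2
shift/0.3: [-0.1721 -1.1724  0.0061] mm [ -51.6 -351.7    1.8] rows@50mm 7.1
[-0.00987152  0.50450698 -3.53683536] 28.447429142065157
```

View pics/w3.png

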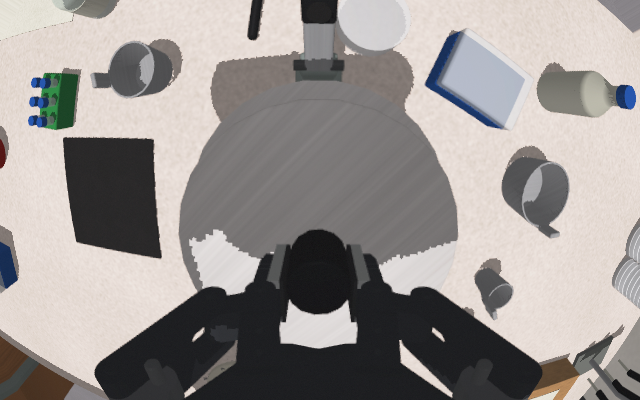

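The lid is in hand and unchanged relative to the gripper. Moving it to the mat.

Emit:
drive_tool([
  [-1,[-0.01,-0.05,0],0],
  [-1,[-0.018,-0.122,0],0],
  [-1,[-0.018,-0.13,0],0],
  [-1,[-0.02,-0.13,0],0],
  [-1,[-0.02,-0.13,0],0],
  [-1,[-0.02,-0.13,0],0],
  [-1,[-0.02,-0.13,0],0],
  [-1,[-0.02,-0.13,0],0],
  [-1,[-0.018,-0.12,0],0],
  [-1,[-0.01,-0.1,0],0],
  [-1,[0,0,0.08],0],
  [-1,[0,0,0.12],0],
  [-1,[0,0,0.12],0],
  [-1,[0,0,0.12],0],
  [-1,[0,0,0.1],0],
  [-1,[0,0,0.06],0],
  [-1,[0,0,0.03],0],
  [-1,[0,0,0.01],0],
  [-1,[0,0,0],0],
])

```text
clock: 8.68
position: [376.5, 303.0, 94.8]
ee_rot: [0.993, 0.114, 0.0, -0.0]
contact_force: [-0.4, 0.2, -2.4]
gripper_width: 28.3
```

```bash
python3 - <<'E'
from h import *
plan(377,303,85)
snap("wrist","w4.png")
print(read_state()["contact_force"],read_state()["gripper_width"])
E
```

```text
pos [376.5 303.   94.8] jaw -1.341 tilt [ 0.001 -0.   ] j1,j6 [1.01 0.79] t 8.7
shift/0.3: [0.0016 0.0005 0.0327] mm [0.5 0.2 9.8] rows@50mm 0.2
[ 0.90429859  1.17798128 -3.59868712] 28.17676111188042
```

View pics/w4.png

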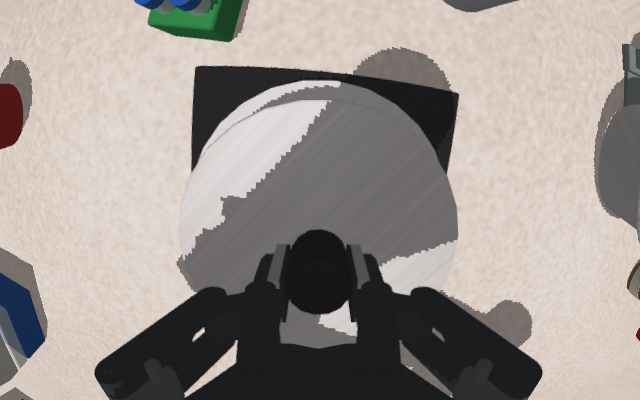

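Emit:
drive_tool([
  [-1,[0,0,0.016],0],
  [-1,[0,0,0.01],0],
  [-1,[0,0,0.004],0],
  [-1,[0,0,0.002],0],
  [-1,[0,0,0],0],
])

```text
clock: 9.35
position: [376.3, 302.5, 85.7]
ee_rot: [0.993, 0.114, 0.0, 0.0]
contact_force: [-2.6, -1.6, 5.4]
gripper_width: 28.5
```

Emit:
drive_tool([
  [0,[0,0,0],0],
  [0.6,[0,0,0],0],
  [1,[0,0,0],0],
  [1,[0,0,0],0],
  [1,[0,0,0],0],
  [1,[0,0,0],0],
  [1,[0,0,0],0],
])

```text
clock: 10.22
position: [376.4, 302.6, 84.8]
ee_rot: [0.993, 0.114, -0.0, 0.0]
contact_force: [0.4, -0.5, 0.4]
gripper_width: 85.6
```

Emit:
drive_tool([
  [1,[0,0,-0.05],0],
  [1,[0,0,-0.15],0],
  [1,[0,0,-0.15],0],
  [1,[0,0,-0.15],0],
  [1,[0,0,-0.15],0],
  [1,[0,0,-0.15],0],
  [1,[0,0,0],0],
  [1,[0,0,0],0],
])

```text
clock: 11.22
position: [375.9, 302.3, 324.1]
ee_rot: [0.993, 0.114, -0.001, 0.0]
contact_force: [-0.1, 0.3, -0.3]
gripper_width: 85.4
```

```bash
python3 - <<'E'
from h import *
plan(377,303,85)
snap("wrist","w5.png");snap("top","t5.png")
E
```

```text
pos [375.9 302.3 324.1] jaw -1.342 tilt [-0.001  0.   ] j1,j6 [1.01 0.79] t 11.2
shift/0.3: [ 0.0051 -0.0016  0.797 ] mm [  1.5  -0.5 239.1] rows@50mm 4.8
```

View pics/t5.png

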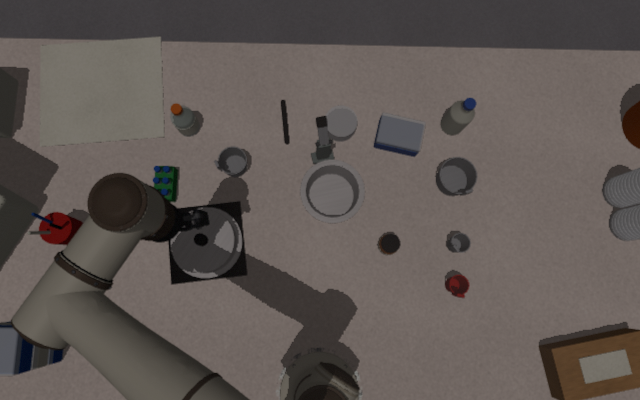

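View pics/w5.png

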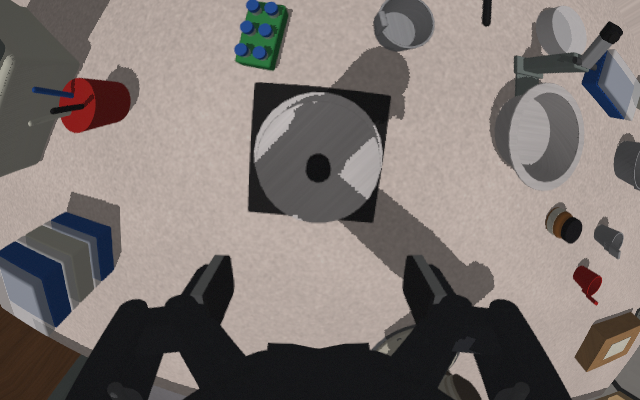

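The lid lies flat on the mat, with its knob at wrist (318,168), and the pot at (540,135) is open and empty. Next I'll look at B up close.

```bash
python3 - <<'E'
from h import *
plan(520,-360,300,0.366)
E
```

```text
pos [375.9 302.1 323.4] jaw -1.342 tilt [-0.002  0.002] j1,j6 [1.01 0.79] t 11.3
shift/0.3: [-0.0333  2.2584  0.082 ] mm [-10.  677.5  24.6] rows@50mm 13.6
  turn rad 4.575 /2: 2.2877 j6end -2.42 shift after turn/0.3 [-2.2327 -0.3412  0.082 ]
  turn rad 1.434 /2: 0.7169 j6end 0.72 shift after turn/0.3 [2.2327 0.3412 0.082 ]
```

Emit:
drive_tool([
  [1,[0,0.15,0],0],
  [1,[0,0.15,0],0],
  [1,[0,0.15,0],0],
  [1,[0,0.15,0],0],
  [1,[0,0.15,0],0],
  [1,[0,0.15,0],0],
  [1,[0,0.15,0],0],
  [1,[0,0.15,0],0],
  [1,[0,0.15,0],0],
  [1,[0,0.15,0],0],
  [1,[0,0.15,0],0],
  [1,[0,0.15,0],0],
  [1,[0,0.15,0],0],
  [1,[0,0.15,0],0],
  [1,[-0.03,0.15,0.08],0],
])

```text
clock: 13.2
position: [522.0, -358.5, 300.6]
ee_rot: [0.993, 0.115, 0.001, 0.001]
contact_force: [0.3, 0.1, -0.4]
gripper_width: 85.3
```

Emit:
drive_tool([
  [1,[0,0,0],0.09],
  [1,[0,0,0],0.09],
  [1,[0,0,0],0.09],
  [1,[0,0,0],0.09],
  [1,[0,0,0],0.09],
  [1,[0,0,0],0.09],
  [1,[0,0,0],0.09],
  [1,[0,0,0],0.087],
  [1,[0,0,0],0],
])

```text
clock: 14.32
position: [520.7, -356.6, 299.2]
ee_rot: [0.825, -0.566, -0.001, 0.0]
contact_force: [0.5, 0.2, -0.2]
gripper_width: 85.5
```

```bash
python3 - <<'E'
from h import *
plan(520,-360,300,0.366)
snap("wrist","w6.png")
E
```

```text
pos [ 520.7 -356.6  299.2] jaw -2.774 tilt [-0.002  0.002] j1,j6 [-0.34  0.71] t 14.3
shift/0.3: [ 0.0099  0.0062 -0.0027] mm [ 3.   1.9 -0.8] rows@50mm 0.1
  turn rad 3.144 /2: 1.5718 j6end -2.42 shift after turn/0.3 [-0.0099 -0.0062 -0.0027]
  turn rad 0.002 /2: 0.001 j6end 0.72 shift after turn/0.3 [ 0.0099  0.0062 -0.0027]
```

View pics/w6.png

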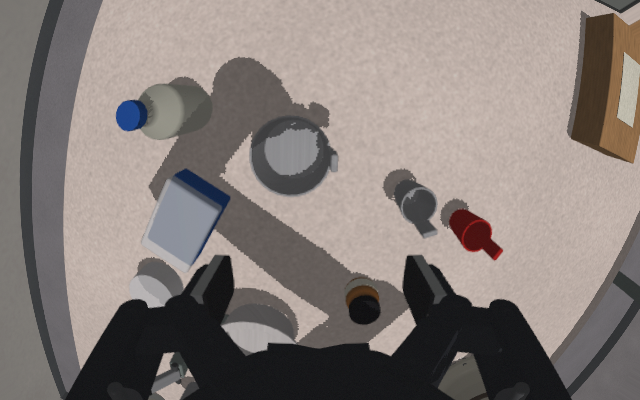

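```bash
python3 - <<'E'
from h import *
im=cv2.imread("pics/w6.png"); save(im,"w6c.png",(230,95,370,215),5)
E
```

```text
(no output)
```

View pics/w6c.png

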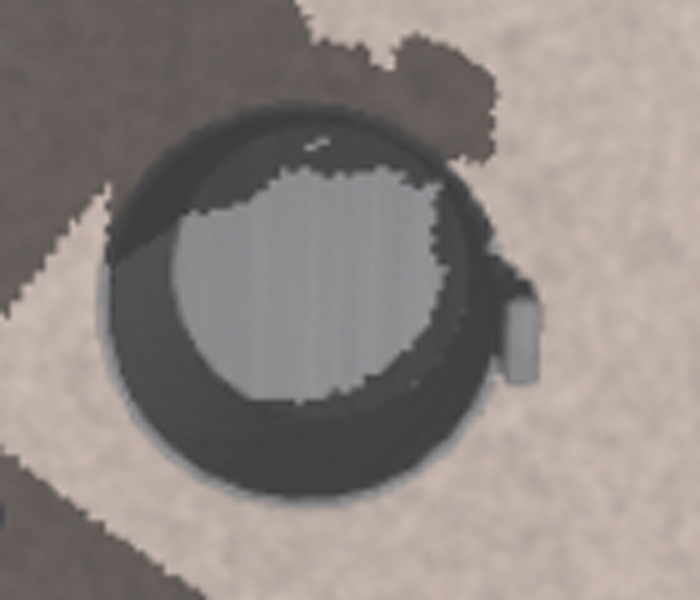

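```bash
python3 - <<'E'
from h import *
c=plane("wrist",289.8,155.4,68);t=plane("wrist",334.6,162.6,100);d=t-c
print(c.round(1),t.round(1),np.hypot(*d[:2]),np.arctan2(d[1],d[0]))
a=plane("wrist",230+98/5,155.4,68);b=plane("wrist",230+500/5,155.4,68);print(np.linalg.norm(a-b))
psi=np.arctan2(d[1],d[0])
plan(t[0],t[1],150,psi)
E
```

```text
[ 557.8 -360.2   68. ] [ 508.9 -376.3  100. ] 51.49752753268666 -2.822078820451767
96.4204716885783
pos [ 520.7 -356.6  299.5] jaw -2.773 tilt [-0.002  0.002] j1,j6 [-0.34  0.71] t 14.4
shift/0.3: [0.048  0.0595 0.4983] mm [ 14.4  17.8 149.5] rows@50mm 3.0
  turn rad 3.191 /2: 1.5955 j6end -2.44 shift after turn/0.3 [-0.0509 -0.057   0.4983]
  turn rad 0.049 /2: 0.0247 j6end 0.7 shift after turn/0.3 [0.0509 0.057  0.4983]
```

Emit:
drive_tool([
  [0,[0.051,0.057,0],0.025],
  [0,[0,0,0.14],0],
  [0,[0,0,0.14],0],
  [0,[0,0,0.14],0],
  [0,[0,0,0.14],0],
  [0,[0,0,0.1],0],
  [0,[0,0,0.045],0],
  [0,[0,0,0.018],0],
  [0,[0,0,0],0],
  [0,[0,0,0],0],
])

```text
clock: 15.62
position: [511.2, -377.5, 85.3]
ee_rot: [0.81, -0.587, 0.001, -0.0]
contact_force: [-0.5, -0.3, 0.7]
gripper_width: 43.0
```

```bash
python3 - <<'E'
from h import *
plan(508.9,-376.3,82,-2.822)
snap("wrist","w7.png")
E
```

```text
pos [ 511.2 -377.5   85.3] jaw -2.825 tilt [ 0.002 -0.002] j1,j6 [-0.38  0.7 ] t 15.6
shift/0.3: [-0.0064  0.0061  0.011 ] mm [-1.9  1.8  3.3] rows@50mm 0.1
  turn rad 3.138 /2: 1.5692 j6end -2.44 shift after turn/0.3 [ 0.0064 -0.0061  0.011 ]
  turn rad -0.003 /2: -0.0016 j6end 0.7 shift after turn/0.3 [-0.0064  0.0061  0.011 ]
```

View pics/w7.png

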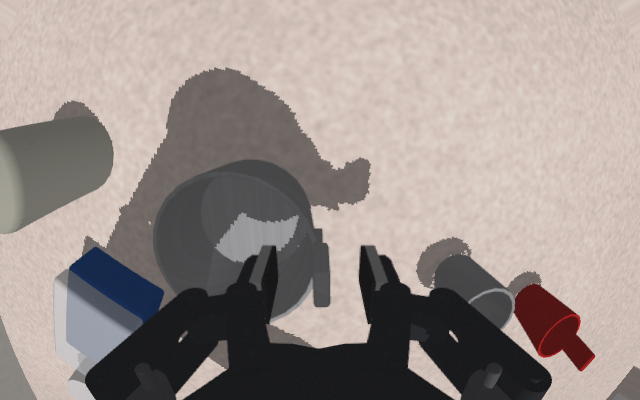

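The tab sits centred between the pads at (321,268). I'll lower the last 3 mm and close.

Emit:
drive_tool([
  [0,[-0.004,0.004,0.01],0],
  [-1,[0,0,0],0],
  [-1,[0,0,0],0],
  [-1,[0,0,0],0],
  [-1,[0,0,0],0],
  [-1,[0,0,0],0],
  [-1,[0,0,0],0],
  [-1,[0,0,0],0],
  [-1,[0,0,0],0],
])

```text
clock: 16.8
position: [509.1, -376.5, 81.1]
ee_rot: [0.81, -0.587, 0.0, -0.0]
contact_force: [0.5, -0.5, 2.6]
gripper_width: 6.9
```

Emit:
drive_tool([
  [-1,[0,0,-0.02],0],
  [-1,[0,0,-0.04],0],
  [-1,[0,0,-0.08],0],
  [-1,[0,0,-0.1],0],
  [-1,[0,0,-0.1],0],
  [-1,[0,0,-0.08],0],
  [-1,[0,0,-0.04],0],
  [-1,[0,0,0],0],
])

```text
clock: 17.8
position: [509.1, -376.4, 219.7]
ee_rot: [0.81, -0.587, 0.001, -0.0]
contact_force: [-0.2, 0.7, -1.6]
gripper_width: 6.6
```

```bash
python3 - <<'E'
from h import *
plan(508.9,-376.3,82,-2.822)
print(read_state()["contact_force"])
snap("wrist","w8.png");snap("scene","s8.png",(60,60,460,320),2)
E
```

```text
pos [ 509.1 -376.4  219.7] jaw -2.826 tilt [ 0.001 -0.001] j1,j6 [-0.38  0.7 ] t 17.8
shift/0.3: [-0.0008  0.0012  0.4589] mm [ -0.2   0.4 137.7] rows@50mm 2.8
  turn rad 3.138 /2: 1.5689 j6end -2.44 shift after turn/0.3 [ 0.0008 -0.0012  0.4589]
  turn rad -0.004 /2: -0.0019 j6end 0.7 shift after turn/0.3 [-0.0008  0.0012  0.4589]
[-0.24492636  0.68650082 -1.5624159 ]
```

View pics/w8.png

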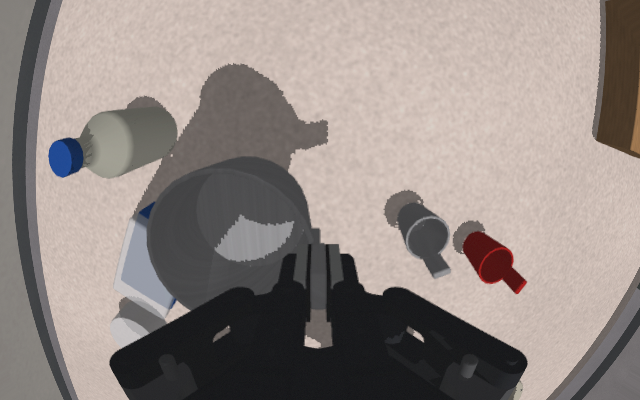

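View pics/s8.png

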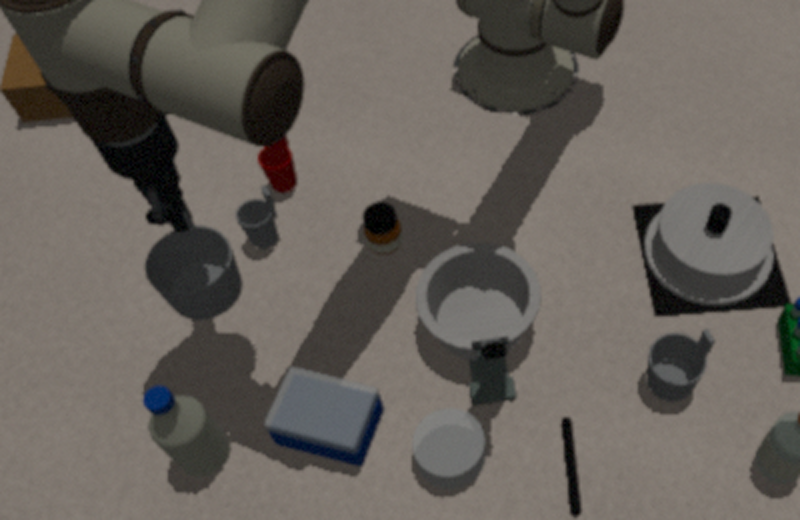

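```bash
python3 - <<'E'
from h import *
plan(458.5,-44,220)
E
```

```text
pos [ 508.4 -375.9  217.7] jaw -2.826 tilt [-0.002  0.001] j1,j6 [-0.38  0.7 ] t 17.9
shift/0.3: [-1.1034 -0.1855 -0.0058] mm [-331.   -55.7   -1.7] rows@50mm 6.7
```

Emit:
drive_tool([
  [-1,[-0.05,-0.01,0],0],
  [-1,[-0.1,-0.015,0],0],
  [-1,[-0.13,-0.02,0],0],
  [-1,[-0.13,-0.02,0],0],
  [-1,[-0.13,-0.02,0],0],
  [-1,[-0.13,-0.02,0],0],
  [-1,[-0.13,-0.02,0],0],
  [-1,[-0.13,-0.02,0],0],
  [-1,[-0.1,-0.02,0],0],
  [-1,[-0.05,-0.015,0],0],
  [-1,[-0.023,-0.005,0],0],
  [-1,[0,0,0],0],
  [-1,[0,0,0],0],
])

```text
clock: 19.52
position: [458.9, -45.2, 218.7]
ee_rot: [0.809, -0.587, -0.0, 0.0]
contact_force: [0.6, -0.1, -0.8]
gripper_width: 6.8
```

```bash
python3 - <<'E'
from h import *
plan(458.5,-44,220)
snap("wrist","w9.png");
E
```

```text
pos [458.9 -45.2 218.7] jaw -2.827 tilt [0. 0.] j1,j6 [0.26 0.06] t 19.5
shift/0.3: [-0.0041  0.0001 -0.0042] mm [-1.2  0.  -1.3] rows@50mm 0.0
```

View pics/w9.png

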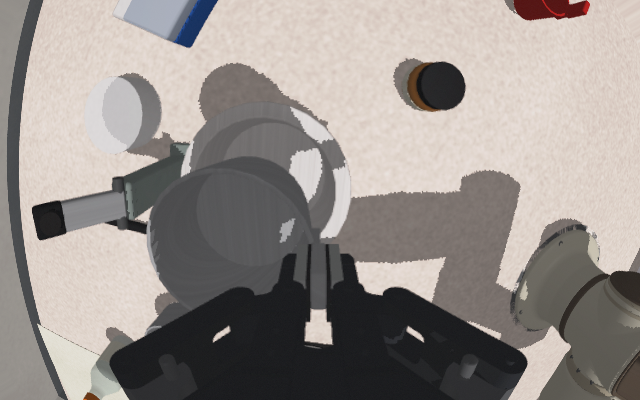

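```bash
python3 - <<'E'
from h import *
im=cv2.imread("pics/w9.png")
for a in np.linspace(0,2*np.pi,60):
    for r in (69,84):
        p=proj("wrist",[507.4+r*np.cos(a),-27.8+r*np.sin(a),76]);cv2.circle(im,tuple(int(v) for v in p.round()),1,(0,0,255),-1)
save(im,"w9c.png",(130,70,400,330),2)
E
```

```text
(no output)
```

View pics/w9c.png

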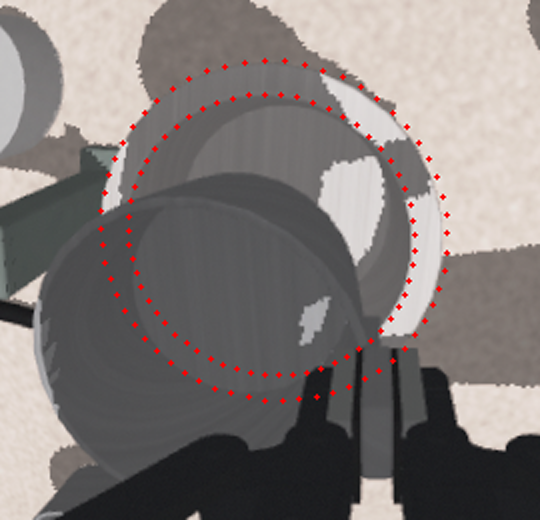

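The pot circle lands where I expected it. Lowering B.

Emit:
drive_tool([
  [-1,[-0.002,0,0.06],0],
  [-1,[0,0,0.1],0],
  [-1,[0,0,0.1],0],
  [-1,[0,0,0.08],0],
  [-1,[0,0,0.04],0],
  [-1,[0,0,0.03],0],
  [-1,[0,0,0.015],0],
  [-1,[0,0,0],0],
])

```text
clock: 20.58
position: [459.0, -44.0, 91.7]
ee_rot: [0.81, -0.587, 0.0, -0.0]
contact_force: [-0.7, -0.3, -3.1]
gripper_width: 7.0
```

Emit:
drive_tool([
  [-1,[0,0,0.006],0],
  [-1,[0,0,0.006],0],
  [-1,[0,0,0],0],
])

```text
clock: 20.95
position: [458.7, -44.0, 87.9]
ee_rot: [0.81, -0.587, 0.0, -0.0]
contact_force: [0.8, -0.3, -2.1]
gripper_width: 6.6
```

Emit:
drive_tool([
  [-1,[0,0,0.004],0],
  [-1,[0,0,0.002],0],
  [-0.3,[0,0,0],0],
  [-0.2,[0,0,0],0],
  [-0.2,[0,0,0],0],
  [-0.2,[0,0,0],0],
])

```text
clock: 21.7
position: [459.3, -43.9, 86.4]
ee_rot: [0.81, -0.587, 0.001, -0.0]
contact_force: [0.9, -0.3, 3.4]
gripper_width: 33.9
```

Emit:
drive_tool([
  [-0.2,[0,0,-0.03],0],
  [-0.2,[0,0,-0.08],0],
  [-0.2,[0,0,-0.15],0],
  [-0.2,[0,0,-0.15],0],
  [-0.2,[0,0,-0.15],0],
  [-0.2,[0,0,-0.15],0],
  [0,[0,0,0],0],
  [0,[0,0,0],0],
])

```text
clock: 22.7
position: [457.6, -44.1, 298.3]
ee_rot: [0.809, -0.587, -0.001, 0.0]
contact_force: [-0.6, -0.6, -0.4]
gripper_width: 42.5
```

```bash
python3 - <<'E'
from h import *
plan(540,235,300,2.07)
snap("wrist","w10.png");
E
```

```text
pos [457.6 -44.1 298.3] jaw -2.826 tilt [-0.001  0.002] j1,j6 [0.26 0.06] t 22.7
shift/0.3: [-0.7992 -0.5498 -0.0058] mm [-239.8 -164.9   -1.7] rows@50mm 5.8
  turn rad 1.387 /2: 0.6936 j6end -1.76 shift after turn/0.3 [-0.6865  0.6854 -0.0058]
  turn rad -1.754 /2: -0.8772 j6end 1.39 shift after turn/0.3 [ 0.6865 -0.6854 -0.0058]
```

View pics/w10.png

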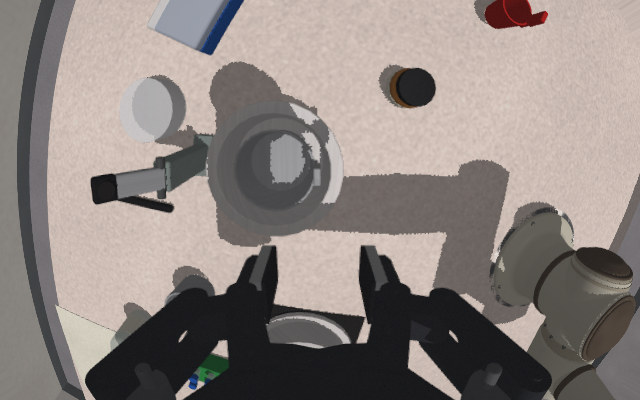

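B stands upright in the pot, centred at (275,165) in the wrist view. On to C.

Emit:
drive_tool([
  [0,[-0.114,-0.0785,0],0],
  [0,[-0.114,-0.0785,0],0],
  [0,[-0.114,-0.0785,0],0],
  [0,[-0.114,-0.0785,0],0],
  [0,[-0.114,-0.0785,0],0],
  [0,[-0.114,-0.0785,0],0],
  [0,[-0.115,-0.0785,0],0],
  [0,[0,0,0],-0.088],
  [0,[0,0,0],-0.088],
  [0,[0,0,0],-0.088],
  [0,[0,0,0],-0.088],
  [0,[0,0,0],-0.088],
  [0,[0,0,0],-0.088],
  [0,[0,0,0],-0.088],
  [0,[0,0,0],-0.088],
  [0,[0,0,0],-0.088],
  [0,[0,0,0],-0.085],
  [0,[0,0,0],0],
  [0,[0,0,0],0],
])

```text
clock: 25.12
position: [540.7, 234.8, 298.0]
ee_rot: [0.969, 0.246, -0.001, 0.0]
contact_force: [-0.5, -0.5, -0.2]
gripper_width: 43.1
```

```bash
python3 - <<'E'
from h import *
plan(540,235,300,2.07)
im=snap("wrist","w11.png"); 
E
```

```text
pos [540.7 234.8 298. ] jaw -1.074 tilt [-0.002  0.   ] j1,j6 [0.68 1.38] t 25.1
shift/0.3: [-0.0017 -0.0015 -0.0066] mm [-0.5 -0.4 -2. ] rows@50mm 0.0
  turn rad 3.139 /2: 1.5696 j6end -1.76 shift after turn/0.3 [ 0.0017  0.0015 -0.0066]
  turn rad -0.002 /2: -0.0012 j6end 1.39 shift after turn/0.3 [-0.0017 -0.0015 -0.0066]
```

View pics/w11.png

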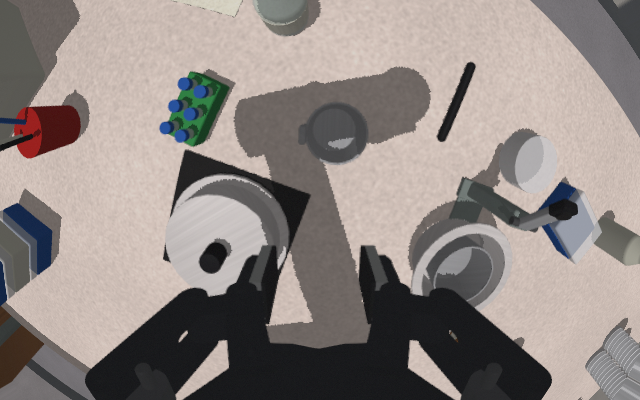

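```bash
python3 - <<'E'
from h import *
im=cv2.imread("pics/w11.png"); im=np.clip(im.astype(float)*1.6,0,255).astype(np.uint8); save(im,"w11c.png",(280,85,390,175),7)
E
```

```text
(no output)
```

View pics/w11c.png

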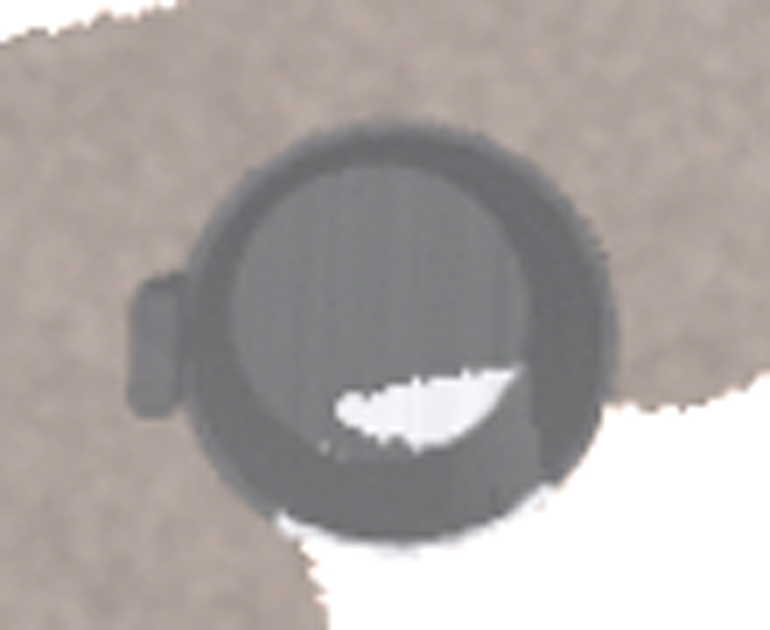

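```bash
python3 - <<'E'
from h import *
cpx=(280+400/7,85+335/7);tpx=(280+153/7,85+350/7)
c=plane("wrist",*cpx,66);t=plane("wrist",*tpx,98);d=t-c
psi=np.arctan2(d[1],d[0]);print(c.round(1),t.round(1),np.hypot(*d[:2]),psi)
a=plane("wrist",280+183/7,cpx[1],66);b=plane("wrist",280+617/7,cpx[1],66);print(np.linalg.norm(a-b))
plan(t[0],t[1],85,psi)
E
```

```text
[589.9 236.   66. ] [571.7 271.2  98. ] 39.65893938345594 2.048873558333705
72.98784077060238
pos [540.7 234.9 298.3] jaw -1.074 tilt [-0.002  0.   ] j1,j6 [0.68 1.38] t 25.2
shift/0.3: [ 0.1497 -0.0574  0.7108] mm [ 44.9 -17.2 213.2] rows@50mm 4.4
  turn rad 3.161 /2: 1.5804 j6end -1.79 shift after turn/0.3 [-0.1485  0.0603  0.7108]
  turn rad 0.019 /2: 0.0096 j6end 1.35 shift after turn/0.3 [ 0.1485 -0.0603  0.7108]
```

Emit:
drive_tool([
  [0,[0.149,-0.06,0],0.01],
  [0,[0,0,0.14],0],
  [0,[0,0,0.14],0],
  [0,[0,0,0.14],0],
  [0,[0,0,0.14],0],
  [0,[0,0,0.09],0],
  [0,[0,0,0.04],0],
  [0,[0,0,0.025],0],
  [0,[0,0,0],0],
  [0,[0,0,0],0],
])

```text
clock: 26.42
position: [572.2, 272.7, 85.8]
ee_rot: [0.971, 0.237, 0.001, -0.0]
contact_force: [0.1, 0.1, 0.8]
gripper_width: 42.5
```

```bash
python3 - <<'E'
from h import *
plan(571.7,271.2,80,2.049)
snap("wrist","w12.png")
E
```

```text
pos [572.2 272.7  85.8] jaw -1.091 tilt [ 0.002 -0.   ] j1,j6 [0.7  1.35] t 26.4
shift/0.3: [-0.0037  0.0037  0.0192] mm [-1.1  1.1  5.8] rows@50mm 0.1
  turn rad 3.143 /2: 1.5713 j6end -1.79 shift after turn/0.3 [ 0.0037 -0.0037  0.0192]
  turn rad 0.001 /2: 0.0005 j6end 1.35 shift after turn/0.3 [-0.0037  0.0037  0.0192]
```

View pics/w12.png

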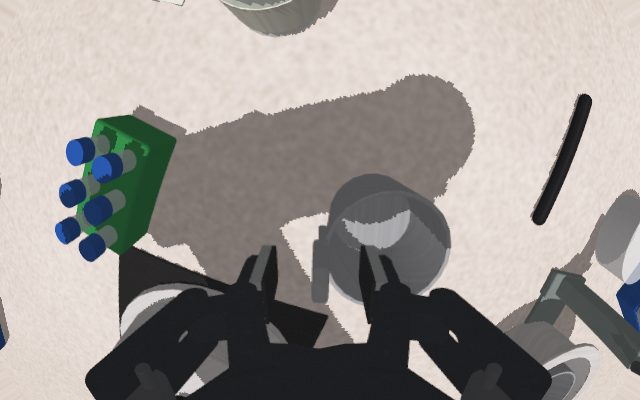

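Tab C is between the pads at (320,265).

Emit:
drive_tool([
  [0,[-0.003,0.003,0.018],0],
  [-1,[0,0,0],0],
  [-1,[0,0,0],0],
  [-1,[0,0,0],0],
  [-1,[0,0,0],0],
  [-1,[0,0,0],0],
  [-1,[0,0,0],0],
  [-1,[0,0,0],0],
  [-1,[0,0,0],0],
])

```text
clock: 27.6
position: [571.2, 271.0, 79.2]
ee_rot: [0.971, 0.237, -0.0, 0.0]
contact_force: [-0.3, -0.5, 0.9]
gripper_width: 7.2
```

Emit:
drive_tool([
  [-1,[0,0,-0.02],0],
  [-1,[0,0,-0.04],0],
  [-1,[0,0,-0.08],0],
  [-1,[0,0,-0.12],0],
  [-1,[0,0,-0.12],0],
  [-1,[0,0,-0.08],0],
  [-1,[0,0,-0.04],0],
  [-1,[0,0,0],0],
])

```text
clock: 28.6
position: [571.2, 271.2, 229.9]
ee_rot: [0.971, 0.237, 0.001, -0.0]
contact_force: [1.0, -0.2, -1.0]
gripper_width: 6.8
```

```bash
python3 - <<'E'
from h import *
s=read_state();R=Ro.from_quat(s["ee_rot"]).as_matrix()
# tab outward = -tool y
d=-R[:2,1]; g=np.array([507.4,-27.8])+39*d
plan(g[0],g[1],230)
snap("wrist","w13.png")
E
```

```text
pos [571.2 271.2 229.9] jaw -1.092 tilt [ 0.002 -0.001] j1,j6 [0.7  1.35] t 28.6
shift/0.3: [-0.6483  0.6563 -0.0017] mm [-194.5  196.9   -0.5] rows@50mm 5.5
```

View pics/w13.png

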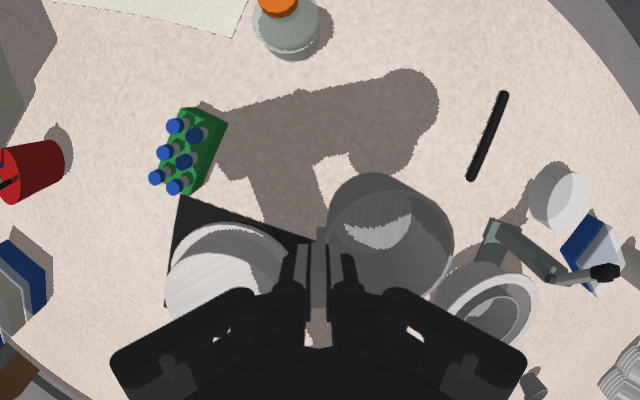

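Emit:
drive_tool([
  [-1,[-0.05,0.05,0],0],
  [-1,[-0.09,0.09,0],0],
  [-1,[-0.1,0.1,0],0],
  [-1,[-0.1,0.1,0],0],
  [-1,[-0.1,0.1,0],0],
  [-1,[-0.1,0.1,0],0],
  [-1,[-0.06,0.065,0],0],
  [-1,[-0.035,0.036,0],0],
  [-1,[-0.013,0.015,0],0],
  [-1,[0,0,0],0],
  [-1,[0,0,0],0],
])

```text
clock: 30.02
position: [489.7, 7.3, 229.0]
ee_rot: [0.971, 0.238, -0.0, -0.0]
contact_force: [0.1, -0.1, -1.0]
gripper_width: 7.0
```

```bash
python3 - <<'E'
from h import *
s=read_state();R=Ro.from_quat(s["ee_rot"]).as_matrix()
d=-R[:2,1]; g=np.array([507.6,-28])+39*d
plan(g[0],g[1],91)
snap("wrist","w14.png",(130,70,450,350),2)
E
```

```text
pos [489.7   7.3 229. ] jaw -1.091 tilt [-0. -0.] j1,j6 [0.35 1.7 ] t 30.0
shift/0.3: [-0.0014  0.0021  0.4599] mm [ -0.4   0.6 138. ] rows@50mm 2.8
```

View pics/w14.png

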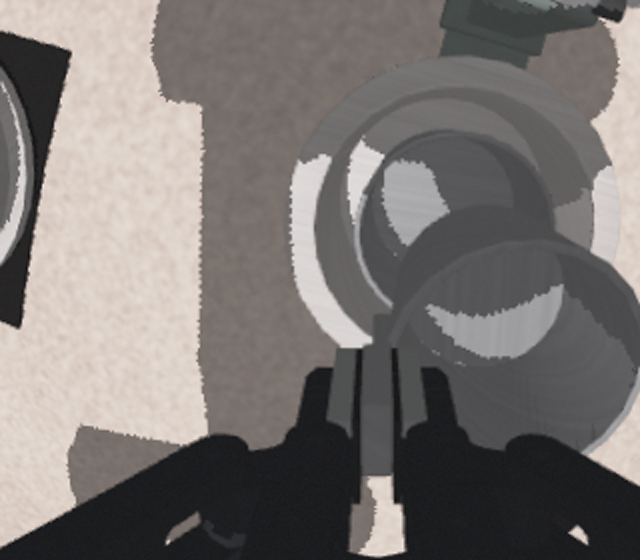

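```bash
python3 - <<'E'
from h import *
print(plane("wrist",357.5,185,74),proj("wrist",[507.6,-28,74]))
im=cv2.imread("pics/w14.png");
for X,r,z in [((507.8,-28.1),50,74),((507.4,-27.8),84,76),((507.4,-27.8),69,76)]:
  for a in np.linspace(0,2*np.pi,60):
    p=(proj("wrist",[X[0]+r*np.cos(a),X[1]+r*np.sin(a),z])-[130,70])*2;cv2.circle(im,tuple(int(v) for v in p.round()),1,(0,0,255),-1)
cv2.imwrite("pics/w14b.png",im)
E
```

```text
[508.68347291 -25.56816801  74.        ] [359.1237981 187.0944611]
```

View pics/w14b.png

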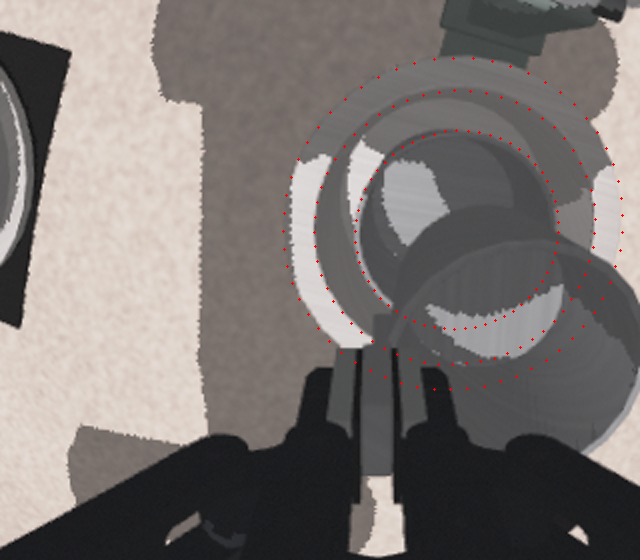

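The B rim and flange overlays match the picture. Lowering C into B.

Emit:
drive_tool([
  [-1,[-0.001,0.002,0.06],0],
  [-1,[0,0,0.1],0],
  [-1,[0,0,0.1],0],
  [-1,[0,0,0.08],0],
  [-1,[0,0,0.05],0],
  [-1,[0,0,0.035],0],
  [-1,[0,0,0.02],0],
  [-1,[0,0,0],0],
  [-1,[0,0,0],0],
])

```text
clock: 31.2
position: [489.9, 6.2, 96.2]
ee_rot: [0.971, 0.237, 0.001, 0.0]
contact_force: [-0.3, 0.0, -1.3]
gripper_width: 7.0
```

Emit:
drive_tool([
  [-1,[0,0,0.006],0],
  [-1,[0,0,0.006],0],
  [-1,[0,0,0.006],0],
  [-1,[0,0,0.002],0],
  [-1,[0,0,0],0],
])

```text
clock: 31.82
position: [489.4, 6.1, 90.1]
ee_rot: [0.971, 0.237, 0.0, 0.0]
contact_force: [-1.8, -0.3, 4.5]
gripper_width: 6.9
```

Emit:
drive_tool([
  [-0.4,[0,0,0],0],
  [-0.4,[0,0,0],0],
  [-0.3,[0,0,0],0],
  [-0.3,[0,0,0],0],
  [-0.3,[0,0,0],0],
])

```text
clock: 32.45
position: [489.4, 6.1, 89.6]
ee_rot: [0.971, 0.237, -0.0, 0.0]
contact_force: [-0.5, -0.7, 0.0]
gripper_width: 29.9
```

Emit:
drive_tool([
  [-0.3,[0,0,-0.03],0],
  [-0.3,[0,0,-0.08],0],
  [-0.2,[0,0,-0.15],0],
  [-0.2,[0,0,-0.15],0],
  [-0.2,[0,0,-0.15],0],
  [-0.2,[0,0,-0.15],0],
  [0,[0,0,0],0],
  [0,[0,0,0],0],
])

```text
clock: 33.45
position: [488.8, 6.1, 302.5]
ee_rot: [0.971, 0.237, -0.0, -0.0]
contact_force: [0.3, -0.4, -1.0]
gripper_width: 42.4
```

```bash
python3 - <<'E'
from h import *
plan(400,-330,300,2.43)
snap("wrist","w15.png");
im=snap("top","t15.png")
E
```

```text
pos [488.8   6.1 302.5] jaw -1.092 tilt [-0.    -0.001] j1,j6 [0.35 1.71] t 33.5
shift/0.3: [-0.779   0.8577  0.0078] mm [-233.7  257.3    2.3] rows@50mm 7.0
  turn rad 2.761 /2: 1.3807 j6end -0.33 shift after turn/0.3 [ 1.0417 -0.5074  0.0078]
  turn rad -0.38 /2: -0.1901 j6end 2.81 shift after turn/0.3 [-1.0417  0.5074  0.0078]
```

View pics/w15.png

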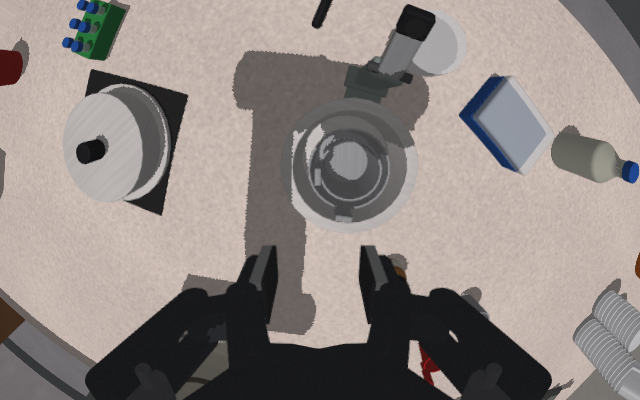

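View pics/t15.png

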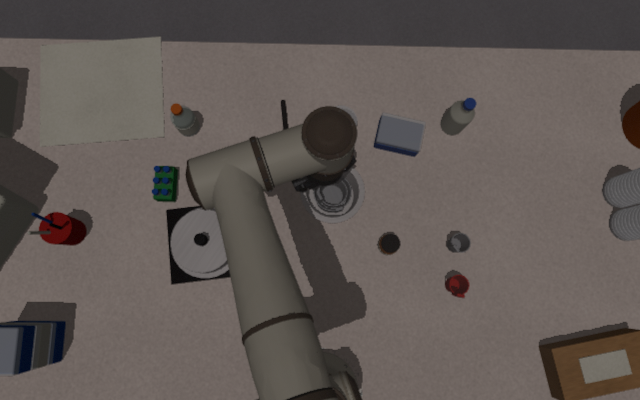

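C is nested in B, with tabs at (318,175) and (345,218) in the wrist view. Next is grey D.

```bash
python3 - <<'E'
from h import *
plan(412,-322,300,2.43)
E
```

```text
pos [488.6   5.9 301.4] jaw -1.092 tilt [-0.003 -0.001] j1,j6 [0.35 1.7 ] t 33.5
shift/0.3: [-0.7306  0.8523  0.006 ] mm [-219.2  255.7    1.8] rows@50mm 6.7
  turn rad 2.761 /2: 1.3807 j6end -0.36 shift after turn/0.3 [ 0.9947 -0.5204  0.006 ]
  turn rad -0.38 /2: -0.1901 j6end 2.78 shift after turn/0.3 [-0.9947  0.5204  0.006 ]
```

Emit:
drive_tool([
  [0,[-0.091,0.1065,0],0],
  [0,[-0.091,0.1065,0],0],
  [0,[-0.091,0.1065,0],0],
  [0,[-0.091,0.1065,0],0],
  [0,[-0.091,0.1065,0],0],
  [0,[-0.091,0.1065,0],0],
  [0,[-0.091,0.1065,0],0],
  [0,[-0.091,0.1065,0],0],
  [0,[0,0,0],0.086],
  [0,[0,0,0],0.086],
  [0,[0,0,0],0.086],
  [0,[0,0,0],0.086],
  [0,[0,0,0],0.086],
  [0,[0,0,0],0.086],
  [0,[0,0,0],0.086],
  [0,[0,0,0],0.086],
])

```text
clock: 35.55
position: [413.0, -321.2, 301.2]
ee_rot: [0.9, -0.436, -0.002, 0.0]
contact_force: [0.3, 0.1, 0.7]
gripper_width: 42.8
```

Emit:
drive_tool([
  [0,[0,0,0],0.086],
  [0,[0,0,0],0.086],
  [0,[0,0,0],0.086],
  [0,[0,0,0],0.086],
  [0,[0,0,0],0.086],
  [0,[0,0,0],0.086],
  [0,[0,0,0],0.086],
  [0,[0,0,0],0.086],
  [0,[0,0,0],0],
  [0,[0,0,0],0],
])

```text
clock: 36.8
position: [413.3, -321.3, 301.9]
ee_rot: [-0.422, 0.907, 0.001, -0.001]
contact_force: [-0.2, 0.7, 0.1]
gripper_width: 42.7
```

```bash
python3 - <<'E'
from h import *
plan(412,-322,300,2.43)
im=snap("wrist","w16.png");
print(proj("wrist",[378,-360,64]))
E
```

```text
pos [ 413.3 -321.3  301.9] jaw 2.442 tilt [0.    0.001] j1,j6 [-0.35 -0.35] t 36.8
shift/0.3: [0.0044 0.0018 0.0065] mm [1.3 0.6 1.9] rows@50mm 0.0
  turn rad 0.012 /2: 0.006 j6end -0.36 shift after turn/0.3 [0.0044 0.0018 0.0065]
  turn rad -3.13 /2: -1.5648 j6end 2.78 shift after turn/0.3 [-0.0044 -0.0018  0.0065]
[319.65448984 125.09225025]
```

View pics/w16.png

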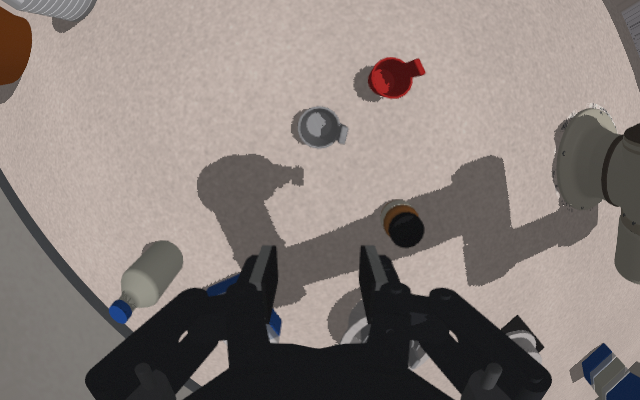

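The two small candidates are the grey cup at (320,127) and the red one at (391,77). Grey is beaker D and red is excluded, so I'll confirm with an enlarged crop.

```bash
python3 - <<'E'
from h import *
im=cv2.imread("pics/w16.png"); save(im,"w16c.png",(280,90,370,165),8)
E
```

```text
(no output)
```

View pics/w16c.png

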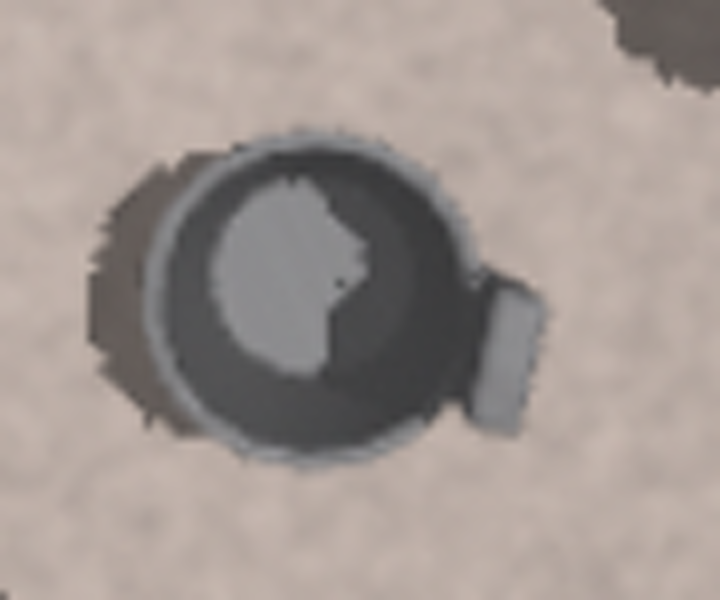

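```bash
python3 - <<'E'
from h import *
cpx=(280+311/8,90+298/8);tpx=(280+509/8,90+361/8)
c=plane("wrist",*cpx,64);t=plane("wrist",*tpx,96);d=t-c
psi=np.arctan2(d[1],d[0]);print(c.round(1),t.round(1),np.hypot(*d[:2]),psi)
a=plane("wrist",280+145/8,cpx[1],64);b=plane("wrist",280+478/8,cpx[1],64);print(np.linalg.norm(a-b))
plan(t[0],t[1],78,psi)
E
```

```text
[ 380.4 -358.6   64. ] [ 363.7 -336.8   96. ] 27.49020110769293 2.2221776313792048
49.38726888008207
pos [ 413.3 -321.4  302.1] jaw 2.441 tilt [0.    0.001] j1,j6 [-0.35 -0.35] t 36.9
shift/0.3: [0.1455 0.0927 0.7472] mm [ 43.6  27.8 224.1] rows@50mm 4.6
  turn rad 0.219 /2: 0.1096 j6end -0.5 shift after turn/0.3 [0.1622 0.0588 0.7472]
  turn rad -2.922 /2: -1.4612 j6end 2.64 shift after turn/0.3 [-0.1622 -0.0588  0.7472]
```

Emit:
drive_tool([
  [0,[0,0,0],0.055],
  [0,[0,0,0],0.055],
  [0,[0.081,0.0295,0],0],
  [0,[0.081,0.0295,0],0],
  [0,[0,0,0.14],0],
  [0,[0,0,0.14],0],
  [0,[0,0,0.14],0],
  [0,[0,0,0.14],0],
  [0,[0,0,0.1],0],
  [0,[0,0,0.05],0],
  [0,[0,0,0.02],0],
  [0,[0,0,0],0],
  [0,[0,0,0],0],
])

```text
clock: 38.48
position: [364.3, -337.1, 84.6]
ee_rot: [-0.319, 0.948, -0.001, 0.001]
contact_force: [0.6, 0.1, 0.0]
gripper_width: 42.9
```

```bash
python3 - <<'E'
from h import *
plan(363.7,-336.8,78,2.222)
snap("wrist","w17.png")
E
```

```text
pos [ 364.3 -337.1   84.6] jaw 2.22 tilt [-0.001 -0.002] j1,j6 [-0.42 -0.5 ] t 38.5
shift/0.3: [0.001  0.0021 0.0219] mm [0.3 0.6 6.6] rows@50mm 0.1
  turn rad -0.002 /2: -0.0011 j6end -0.5 shift after turn/0.3 [0.001  0.0021 0.0219]
  turn rad -3.144 /2: -1.5719 j6end 2.64 shift after turn/0.3 [-0.001  -0.0021  0.0219]
```

View pics/w17.png

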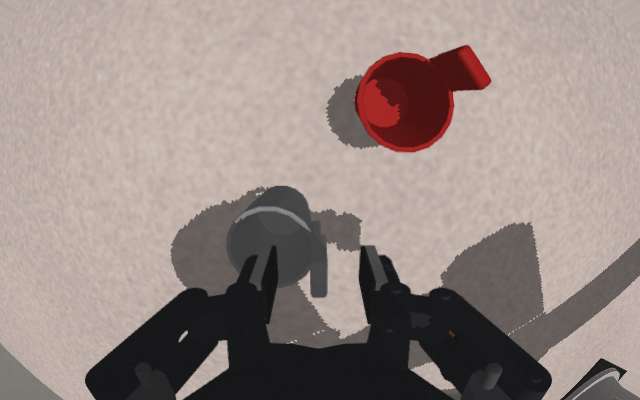

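Tab D is centred between the pads at (318,258), and the red cup is well clear.

Emit:
drive_tool([
  [0,[0.001,0.002,0.02],0],
  [-1,[0,0,0],0],
  [-1,[0,0,0],0],
  [-1,[0,0,0],0],
  [-1,[0,0,0],0],
  [-1,[0,0,0],0],
  [-1,[0,0,0],0],
  [-1,[0,0,0],0],
  [-1,[0,0,0],0],
])

```text
clock: 39.65
position: [363.7, -336.5, 77.7]
ee_rot: [-0.319, 0.948, -0.0, 0.0]
contact_force: [1.5, -1.5, 1.6]
gripper_width: 7.1
```

Emit:
drive_tool([
  [-1,[0,0,-0.02],0],
  [-1,[0,0,-0.04],0],
  [-1,[0,0,-0.08],0],
  [-1,[0,0,-0.12],0],
  [-1,[0,0,-0.12],0],
  [-1,[0,0,-0.08],0],
  [-1,[0,0,-0.04],0],
  [-1,[0,0,0],0],
])

```text
clock: 40.65
position: [363.4, -336.3, 228.2]
ee_rot: [-0.319, 0.948, -0.0, 0.001]
contact_force: [0.7, -0.9, -2.0]
gripper_width: 6.9
```

```bash
python3 - <<'E'
from h import *
psi=5.3-2*np.pi
# C centre from its release
C=np.array([489.4,6.1])+39*np.array([np.cos(-1.092),np.sin(-1.092)]);print(C)
g=C+27*np.array([np.cos(psi),np.sin(psi)])
print(g);plan(g[0],g[1],228,psi)
snap("wrist","w18.png")
E
```

```text
[507.36773638 -28.51445434]
[522.33584346 -50.98567528]
pos [ 363.4 -336.3  228.2] jaw 2.219 tilt [-0.001 -0.001] j1,j6 [-0.42 -0.5 ] t 40.6
shift/0.3: [-0.9967  0.4379  0.001 ] mm [-299.   131.4    0.3] rows@50mm 6.5
  turn rad 0.061 /2: 0.0305 j6end -1.19 shift after turn/0.3 [-0.9681  0.4979  0.001 ]
  turn rad -3.081 /2: -1.5403 j6end 1.95 shift after turn/0.3 [ 0.9681 -0.4979  0.001 ]
```

View pics/w18.png

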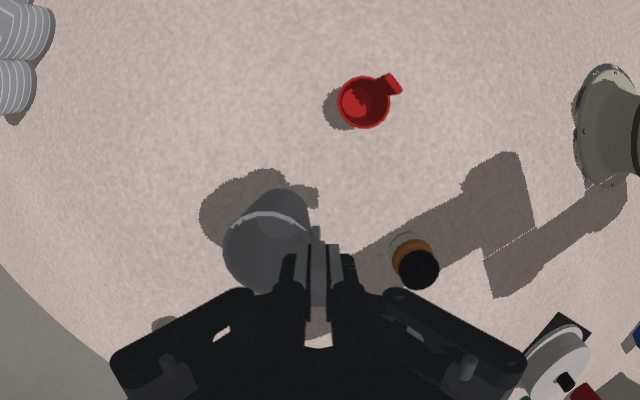

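Emit:
drive_tool([
  [-1,[-0.05,0.02,0],0],
  [-1,[-0.1,0.045,0],0],
  [-1,[-0.13,0.056,0],0],
  [-1,[-0.13,0.057,0],0],
  [-1,[-0.13,0.057,0],0],
  [-1,[-0.13,0.057,0],0],
  [-1,[-0.13,0.057,0],0],
  [-1,[-0.1,0.045,0],0],
  [-1,[-0.06,0.028,0],0],
  [-1,[-0.036,0.016,0],0],
  [-1,[0,0,0],-0.07],
  [-1,[0,0,0],-0.07],
  [-1,[0,0,0],-0.07],
  [-1,[0,0,0],-0.07],
  [-1,[0,0,0],-0.07],
  [-1,[0,0,0],-0.07],
  [-1,[0,0,0],-0.07],
  [-1,[0,0,0],-0.07],
  [-1,[0,0,0],-0.07],
  [-1,[0,0,0],-0.07],
])

```text
clock: 43.2
position: [521.6, -51.8, 227.4]
ee_rot: [0.855, -0.518, -0.0, 0.0]
contact_force: [0.0, -0.9, -1.2]
gripper_width: 6.9
```

Emit:
drive_tool([
  [-1,[0,0,0],-0.07],
  [-1,[0,0,0],-0.07],
  [-1,[0,0,0],-0.07],
  [-1,[0,0,0],-0.07],
  [-1,[0,0,0],-0.07],
  [-1,[0,0,0],-0.07],
  [-1,[0,0,0],-0.07],
  [-1,[0,0,0],-0.07],
  [-1,[0,0,0],-0.07],
  [-1,[0,0,0],-0.07],
  [-1,[0,0,0],-0.07],
  [-1,[0,0,0],-0.07],
  [-1,[0,0,0],0],
  [-1,[0,0,0],0],
])

```text
clock: 44.95
position: [521.9, -51.5, 227.5]
ee_rot: [0.958, 0.288, -0.0, 0.0]
contact_force: [0.3, 0.5, -1.4]
gripper_width: 7.1
```

```bash
python3 - <<'E'
from h import *
s=read_state();R=Ro.from_quat(s["ee_rot"]).as_matrix()
g=np.array([507.4,-28.5])+27*R[:2,1]
plan(g[0],g[1],93)
im=get_image("wrist")[:,:,::-1].copy()
for X,r,z in [((507.4,-28.5),38,77),((507.4,-27.8),84,76)]:
  for a in np.linspace(0,2*np.pi,60):
    p=proj("wrist",[X[0]+r*np.cos(a),X[1]+r*np.sin(a),z]);cv2.circle(im,tuple(int(v) for v in p.round()),0,(0,0,255),-1)
save(im,"w19.png",(130,70,450,350),2)
E
```

```text
pos [521.9 -51.5 227.5] jaw -0.986 tilt [-0. -0.] j1,j6 [0.21 1.94] t 45.0
shift/0.3: [ 0.0019 -0.0005  0.4484] mm [  0.6  -0.2 134.5] rows@50mm 2.7
```

View pics/w19.png

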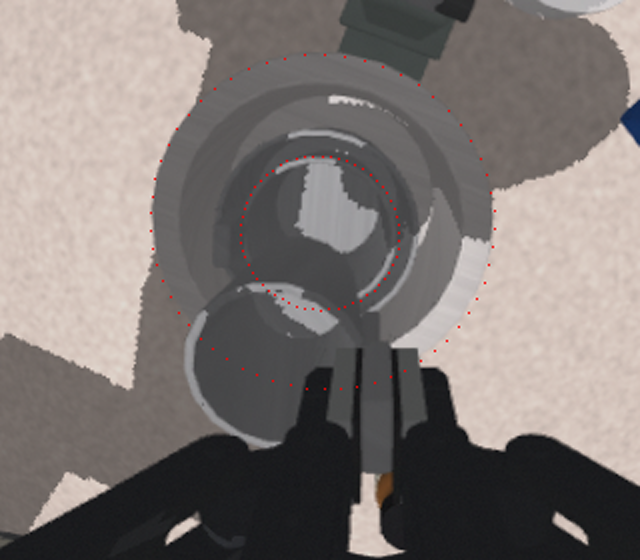

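Emit:
drive_tool([
  [-1,[0.002,0,0.06],0],
  [-1,[0,0,0.1],0],
  [-1,[0,0,0.1],0],
  [-1,[0,0,0.08],0],
  [-1,[0,0,0.05],0],
  [-1,[0,0,0.03],0],
  [-1,[0,0,0.005],0],
  [-1,[0,0,0],0],
  [-1,[0,0,0],0],
])

```text
clock: 46.12
position: [523.1, -50.7, 100.8]
ee_rot: [0.957, 0.289, 0.001, 0.0]
contact_force: [0.0, -1.3, -0.4]
gripper_width: 6.9
```

Emit:
drive_tool([
  [-1,[0,0,0.006],0],
  [-1,[0,0,0.006],0],
  [-1,[0,0,0.006],0],
  [-1,[0,0,0.004],0],
  [-1,[0,0,0],0],
])

```text
clock: 46.75
position: [522.6, -50.9, 93.8]
ee_rot: [0.957, 0.29, -0.0, 0.0]
contact_force: [-0.9, 0.3, 1.9]
gripper_width: 7.1
```

Emit:
drive_tool([
  [-0.4,[0,0,0.001],0],
  [-0.4,[0,0,0],0],
  [-0.3,[0,0,0],0],
  [-0.3,[0,0,0],0],
  [-0.3,[0,0,0],0],
])

```text
clock: 47.38
position: [522.6, -50.8, 93.2]
ee_rot: [0.957, 0.289, 0.0, -0.0]
contact_force: [0.4, 0.3, 0.2]
gripper_width: 30.3
```

Emit:
drive_tool([
  [-0.3,[0,0,-0.03],0],
  [-0.3,[0,0,-0.08],0],
  [-0.2,[0,0,-0.15],0],
  [-0.2,[0,0,-0.15],0],
  [-0.2,[0,0,-0.15],0],
  [-0.2,[0,0,-0.15],0],
  [0.5,[0,0,0],0],
  [1,[0,0,0],0],
  [1,[0,0,0],0],
])

```text
clock: 48.5
position: [521.9, -50.9, 304.9]
ee_rot: [0.957, 0.289, -0.001, -0.0]
contact_force: [0.4, 0.5, -0.1]
gripper_width: 84.6
```

```bash
python3 - <<'E'
from h import *
plan(376.4,302.6,300,1.80)
im=snap("wrist","w20.png"); save(im,"w20c.png",(230,80,450,260),3)
snap("top","t20.png"); 
E
```

```text
pos [521.9 -50.9 304.9] jaw -0.984 tilt [-0.003 -0.001] j1,j6 [0.21 1.95] t 48.5
shift/0.3: [ 0.2489 -1.2497  0.0174] mm [  74.7 -374.9    5.2] rows@50mm 7.6
  turn rad 3.499 /2: 1.7497 j6end -2.35 shift after turn/0.3 [0.2046 1.2577 0.0174]
  turn rad 0.358 /2: 0.179 j6end 0.79 shift after turn/0.3 [-0.2046 -1.2577  0.0174]
```

View pics/w20c.png

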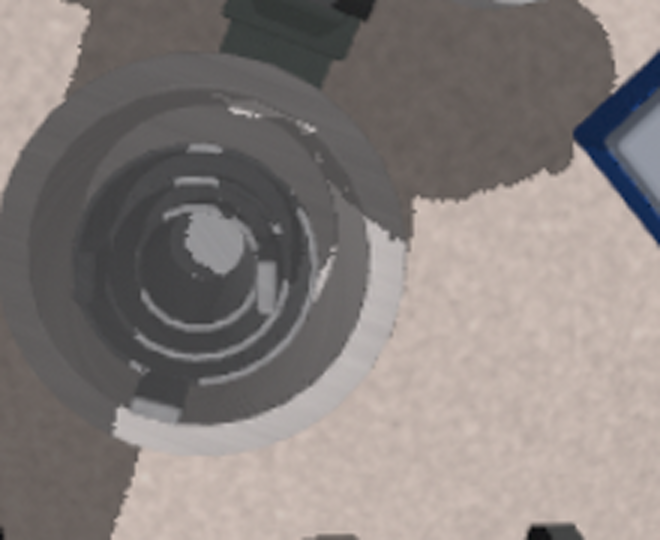

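View pics/w20.png

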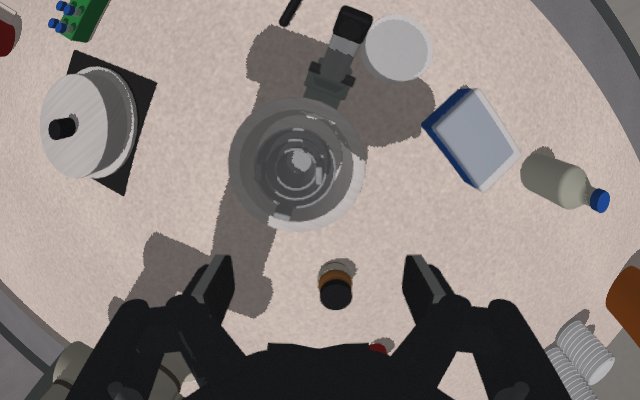

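All three beakers are nested and upright. Going back for the lid in the same grasp pose.

Emit:
drive_tool([
  [1,[0,0,0],0.09],
  [1,[0,0,0],0.089],
  [1,[-0.02,-0.126,0],0],
  [1,[-0.02,-0.126,0],0],
  [1,[-0.02,-0.126,0],0],
  [1,[-0.02,-0.126,0],0],
  [1,[-0.02,-0.126,0],0],
  [1,[-0.02,-0.126,0],0],
  [1,[-0.02,-0.126,0],0],
  [1,[-0.02,-0.126,0],0],
  [1,[-0.02,-0.126,0],0],
  [1,[-0.02,-0.124,0],0],
  [1,[0,0,0],0],
  [1,[0,0,0],0],
])

```text
clock: 50.35
position: [378.3, 302.8, 305.7]
ee_rot: [0.993, 0.114, -0.0, 0.001]
contact_force: [0.6, 0.3, -0.4]
gripper_width: 85.4
```

```bash
python3 - <<'E'
from h import *
plan(376.4,302.6,85,-1.342)
im=snap("wrist","w21.png"); 
m=(im.max(2)<60).astype(np.uint8)
n,l,st,ce=cv2.connectedComponentsWithStats(m)
for i in range(1,n):
    if 250<st[i,4]<2500: print(st[i],ce[i].round(1))
print(proj("wrist",[376.4,302.6,85]))
E
```

```text
pos [378.3 302.8 305.7] jaw -1.341 tilt [-0.001  0.001] j1,j6 [1.01 0.79] t 50.4
shift/0.3: [-0.0056 -0.0018  0.7355] mm [ -1.7  -0.5 220.7] rows@50mm 4.4
  turn rad 3.142 /2: 1.5711 j6end -2.35 shift after turn/0.3 [0.0056 0.0018 0.7355]
  turn rad 0.001 /2: 0.0003 j6end 0.79 shift after turn/0.3 [-0.0056 -0.0018  0.7355]
[267   7  20  63 291] [276.9  39.3]
[608  22  32  23 420] [623.6  32.6]
[530  54  61  16 594] [561.   61.5]
[521  75  24  23 260] [529.8  86. ]
[305 158  27  31 651] [317.6 173.1]
[342 183  40  46 522] [366.8 215.1]
[566 222  22  27 425] [576.3 234.7]
[  0 332  29  38 366] [ 11.2 349.5]
[455 383  25  17 267] [464.7 392.4]
[317.3552563  173.10552672]
```

View pics/w21.png

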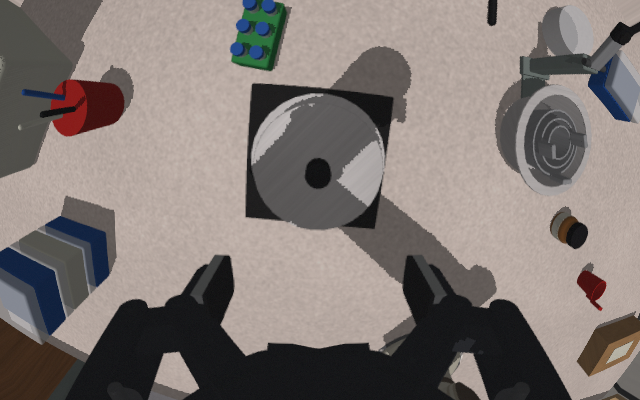

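The knob is at (317.6,173.1), exactly where predicted. Descending and gripping.

Emit:
drive_tool([
  [1,[-0.005,-0.002,0.1],0],
  [1,[0,0,0.15],0],
  [1,[0,0,0.15],0],
  [1,[0,0,0.14],0],
  [1,[0,0,0.1],0],
  [1,[0,0,0.06],0],
  [1,[0,0,0.02],0],
  [1,[0,0,0.009],0],
  [1,[0,0,0],0],
  [1,[0,0,0],0],
])

```text
clock: 51.65
position: [377.1, 303.7, 88.2]
ee_rot: [0.993, 0.114, 0.001, -0.001]
contact_force: [0.5, -0.7, -0.3]
gripper_width: 85.3
```

```bash
python3 - <<'E'
from h import *
plan(376.4,302.6,84.9,-1.342)
E
```

```text
pos [377.1 303.7  88.2] jaw -1.342 tilt [ 0.001 -0.001] j1,j6 [1.01 0.79] t 51.6
shift/0.3: [-0.0032  0.0029  0.0112] mm [-1.   0.9  3.3] rows@50mm 0.1
  turn rad 3.142 /2: 1.571 j6end -2.35 shift after turn/0.3 [ 0.0032 -0.0029  0.0112]
  turn rad 0.0 /2: 0.0002 j6end 0.79 shift after turn/0.3 [-0.0032  0.0029  0.0112]
```

Emit:
drive_tool([
  [1,[-0.003,0.003,0.01],0],
  [1,[0,0,0],0],
  [-1,[0,0,0],0],
  [-1,[0,0,0],0],
  [-1,[0,0,0],0],
  [-1,[0,0,0],0],
  [-1,[0,0,0],0],
  [-1,[0,0,0],0],
  [-1,[0,0,0],0],
  [-1,[0,0,0],0],
  [-1,[0,0,0],0],
  [-1,[0,0,0],0],
])

```text
clock: 53.15
position: [376.3, 302.4, 84.8]
ee_rot: [0.993, 0.114, 0.0, -0.0]
contact_force: [-0.9, -0.1, 5.4]
gripper_width: 28.4
```

Emit:
drive_tool([
  [-1,[0,0,-0.02],0],
  [-1,[0,0,-0.06],0],
  [-1,[0,0,-0.1],0],
  [-1,[0,0,-0.12],0],
  [-1,[0,0,-0.12],0],
  [-1,[0,0,-0.12],0],
  [-1,[0,0,-0.08],0],
  [-1,[0,0,-0.04],0],
  [-1,[0,0,0],0],
])

```text
clock: 54.28
position: [375.9, 302.1, 282.1]
ee_rot: [0.993, 0.114, -0.0, -0.0]
contact_force: [0.2, -0.7, -2.0]
gripper_width: 28.2
```

```bash
python3 - <<'E'
from h import *
plan(507.4,-27.8,284,-1.342)
snap("wrist","w22.png")
E
```

```text
pos [375.9 302.1 282.1] jaw -1.342 tilt [-0.001 -0.   ] j1,j6 [1.01 0.79] t 54.3
shift/0.3: [ 0.1774  1.1704 -0.0066] mm [ 53.2 351.1  -2. ] rows@50mm 7.1
  turn rad 3.142 /2: 1.5708 j6end -1.61 shift after turn/0.3 [-0.1775 -1.1703 -0.0066]
  turn rad 0.0 /2: 0.0 j6end 1.54 shift after turn/0.3 [ 0.1775  1.1703 -0.0066]
```

View pics/w22.png

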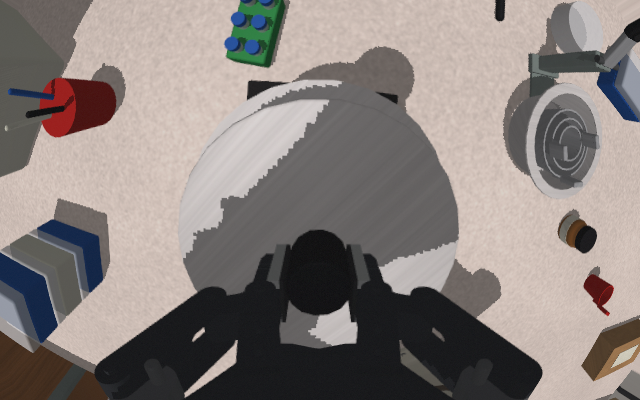

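Emit:
drive_tool([
  [-1,[0.01,0.05,0],0],
  [-1,[0.018,0.12,0],0],
  [-1,[0.02,0.13,0],0],
  [-1,[0.02,0.13,0],0],
  [-1,[0.02,0.13,0],0],
  [-1,[0.02,0.13,0],0],
  [-1,[0.02,0.13,0],0],
  [-1,[0.018,0.13,0],0],
  [-1,[0.012,0.11,0],0],
  [-1,[0.008,0.07,0],0],
  [-1,[0.002,0.04,0],0],
  [-1,[0,0,0.07],0],
  [-1,[0,0,0.1],0],
  [-1,[0,0,0.1],0],
  [-1,[0,0,0.07],0],
  [-1,[0,0,0.03],0],
  [-1,[0,0,0],0],
  [-1,[0,0,0],0],
])

```text
clock: 56.58
position: [505.7, -28.0, 172.5]
ee_rot: [0.993, 0.115, 0.001, 0.0]
contact_force: [0.0, -0.7, -2.9]
gripper_width: 28.3
```

```bash
python3 - <<'E'
from h import *
plan(507.4,-27.8,149,-1.342)
snap("wrist","w23.png")
E
```

```text
pos [505.7 -28.  172.5] jaw -1.341 tilt [0.002 0.   ] j1,j6 [0.27 1.53] t 56.6
shift/0.3: [0.0055 0.0006 0.0783] mm [ 1.7  0.2 23.5] rows@50mm 0.5
  turn rad 3.142 /2: 1.5712 j6end -1.61 shift after turn/0.3 [-0.0055 -0.0006  0.0783]
  turn rad 0.001 /2: 0.0004 j6end 1.54 shift after turn/0.3 [0.0055 0.0006 0.0783]
```

View pics/w23.png

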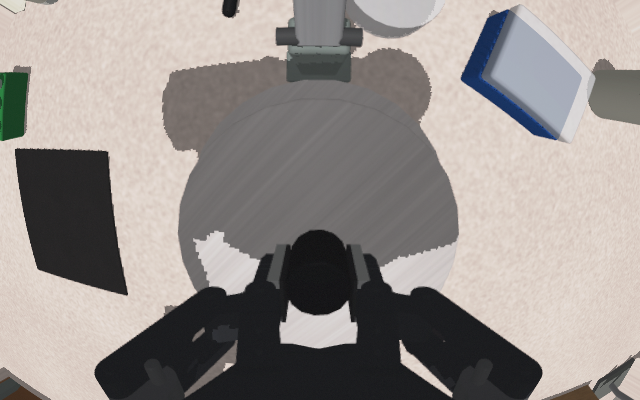

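Emit:
drive_tool([
  [-1,[0.005,0,0.02],0],
  [-1,[0,0,0.02],0],
  [-1,[0,0,0],0],
  [-1,[0,0,0],0],
])

```text
clock: 57.12
position: [506.5, -27.8, 159.5]
ee_rot: [0.993, 0.114, -0.0, 0.0]
contact_force: [0.5, 0.0, -2.5]
gripper_width: 28.5
```

Emit:
drive_tool([
  [-1,[0,0,0.008],0],
  [-1,[0,0,0.008],0],
  [-1,[0,0,0.008],0],
  [-1,[0,0,0.006],0],
  [-1,[0,0,0],0],
])

```text
clock: 57.75
position: [506.4, -27.8, 150.3]
ee_rot: [0.993, 0.114, -0.0, 0.0]
contact_force: [-0.7, -0.4, -2.1]
gripper_width: 28.3
```

Emit:
drive_tool([
  [-1,[0,0,0.004],0],
  [-1,[0,0,0.003],0],
  [-1,[0,0,0],0],
])

```text
clock: 58.12
position: [506.4, -27.8, 148.3]
ee_rot: [0.993, 0.114, -0.0, 0.0]
contact_force: [0.1, -0.1, -3.3]
gripper_width: 28.7
```

Emit:
drive_tool([
  [-1,[0,0,0.004],0],
  [-1,[0,0,0],0],
])

```text
clock: 58.38
position: [506.6, -27.8, 148.1]
ee_rot: [0.993, 0.114, 0.0, 0.0]
contact_force: [-3.2, 0.3, 4.3]
gripper_width: 28.5
```

Emit:
drive_tool([
  [0,[0,0,0],0],
  [0.6,[0,0,0],0],
  [1,[0,0,0],0],
  [1,[0,0,0],0],
  [1,[0,0,0],0],
  [1,[0,0,0],0],
  [1,[0,0,0],0],
])

```text
clock: 59.25
position: [506.5, -27.8, 147.2]
ee_rot: [0.993, 0.114, 0.0, -0.0]
contact_force: [0.4, 0.9, -0.5]
gripper_width: 85.7
```

Emit:
drive_tool([
  [1,[0,0,-0.05],0],
  [1,[0,0,-0.15],0],
  [1,[0,0,-0.15],0],
  [1,[0,0,-0.15],0],
  [1,[0,0,-0.1],0],
  [1,[0,0,0],0],
  [1,[0,0,0],0],
])

```text
clock: 60.12
position: [505.9, -27.8, 327.2]
ee_rot: [0.993, 0.114, -0.0, -0.0]
contact_force: [-0.3, 0.1, 0.0]
gripper_width: 85.3
```

```bash
python3 - <<'E'
from h import *
plan(507.4,-27.8,330,-1.342)
im=snap("wrist","w24.png")
m=(im.max(2)<60).astype(np.uint8)
n,l,st,ce=cv2.connectedComponentsWithStats(m)
for i in range(1,n):
    if 250<st[i,4]<2500 and abs(ce[i][0]-320)<40: print(st[i],ce[i].round(1),plane("wrist",*ce[i],149))
s=snap("scene","s24.png",(220,150,400,320),4)
E
```

```text
pos [505.9 -27.8 327.2] jaw -1.342 tilt [-0. -0.] j1,j6 [0.27 1.53] t 60.1
shift/0.3: [ 0.0047  0.0012 -0.0094] mm [ 1.4  0.3 -2.8] rows@50mm 0.1
  turn rad 3.142 /2: 1.5709 j6end -1.61 shift after turn/0.3 [-0.0047 -0.0012 -0.0094]
  turn rad 0.0 /2: 0.0001 j6end 1.54 shift after turn/0.3 [ 0.0047  0.0012 -0.0094]
[304   5  31  29 855] [319.1  18.8] [666.57495294   8.58053465 149.        ]
[304 163  29  34 787] [318.4 179.4] [506.99467528 -27.86154053 149.        ]
```

View pics/w24.png

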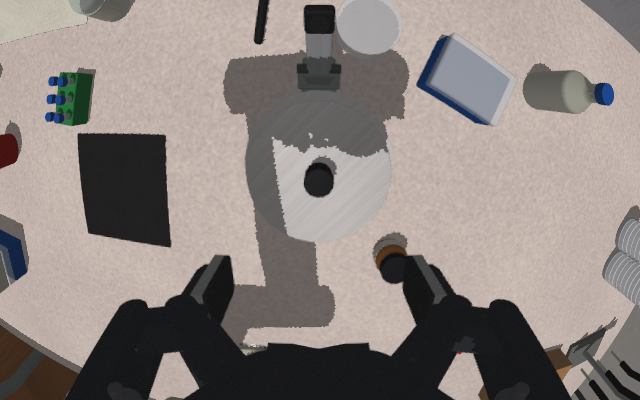

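View pics/s24.png

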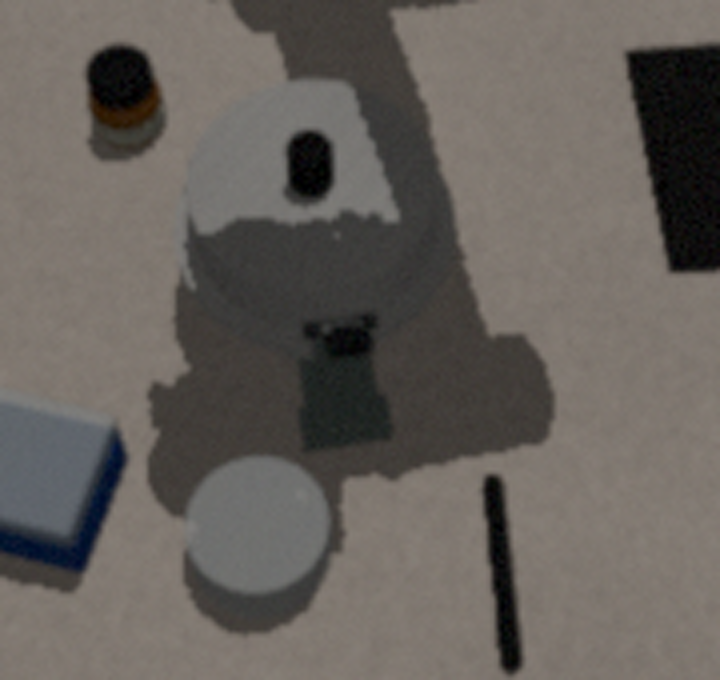

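The lid is back, with the knob at (507.0,-27.9), the same as at the start. Next I'll estimate the clamp angle.

```bash
python3 - <<'E'
from h import *
yaw=0.229;u=np.array([np.cos(yaw),np.sin(yaw),0]);P=np.array([507.2,-27.8,0])
H=P+112*u+[0,0,141];print("H",H.round(1))
for th in np.arange(1.6,2.65,0.1):
    q=H+68*(-np.cos(th)*u+[0,0,np.sin(th)]);print(round(th,1),proj("wrist",q).round(1),proj("scene",q).round(1),proj("top",q).round(1))
print("scene blob", 220+347/4,150+340/4, "top",321.5,121.8, "wrist 319.1 18.8")
for k in (60,80): print(k,(P+(112+k)*u).round(1))
plan(*(P+(112+80)*u)[:2],260)
E
```

```text
H [616.3  -2.4 141. ]
1.6 [318.4  57.8] [303.5 217.1] [324.2 133.9]
1.7 [318.4  49.7] [304.  219.8] [323.6 131.3]
1.8 [318.4  41.9] [304.5 222.6] [323.  128.8]
1.9 [318.3  34.7] [305.  225.5] [322.3 126.5]
2.0 [318.3  28. ] [305.5 228.5] [321.7 124.3]
2.1 [318.3  22.1] [306.  231.6] [321.1 122.4]
2.2 [318.3  16.9] [306.4 234.6] [320.6 120.7]
2.3 [318.3  12.5] [306.9 237.5] [320.1 119.2]
2.4 [318.3   8.9] [307.3 240.4] [319.6 117.9]
2.5 [318.3   6.2] [307.7 243.2] [319.1 117. ]
2.6 [318.3   4.2] [308.  245.8] [318.7 116.3]
scene blob 306.75 235.0 top 321.5 121.8 wrist 319.1 18.8
60 [674.7  11.2   0. ]
80 [694.2  15.8   0. ]
pos [505.9 -27.9 326.3] jaw -1.342 tilt [-0.002 -0.   ] j1,j6 [0.27 1.53] t 60.2
shift/0.3: [0.6449 0.0009 0.2196] mm [193.5   0.3  65.9] rows@50mm 4.1
```

Emit:
drive_tool([
  [-1,[0.13,0,0],0],
  [-1,[0.14,0,0],0],
  [-1,[0.14,0,0],0],
  [-1,[0.14,0,0],0],
  [-1,[0.11,0,0],0],
  [-1,[0,0,0],0],
  [-1,[0,0,0.1],0],
  [-1,[0,0,0.14],0],
  [-1,[0,0,0.12],0],
  [-1,[0,0,0.07],0],
  [-1,[0,0,0.03],0],
  [-1,[0,0,0],0],
  [-1,[0,0,0],0],
])

```text
clock: 61.85
position: [699.8, 17.2, 190.7]
ee_rot: [0.993, 0.114, 0.001, 0.0]
contact_force: [-0.5, 0.9, 0.5]
gripper_width: 0.0
```

```bash
python3 - <<'E'
from h import *
s=read_state();yaw=.229;u=np.array([np.cos(yaw),np.sin(yaw)]);d=s["position"][:2]-[616.3,-2.4]
print("out",d@u,"side",d@[-u[1],u[0]],s["position"],s["contact_force"])
snap("wrist","w25.png");snap("scene","s25.png",(220,150,400,320),4)
E
```

```text
out 85.78089854755272 side 0.16752724991285328 [699.80346329  17.23573884 190.74020951] [-0.49452991  0.90084412  0.46136816]
```

View pics/s25.png

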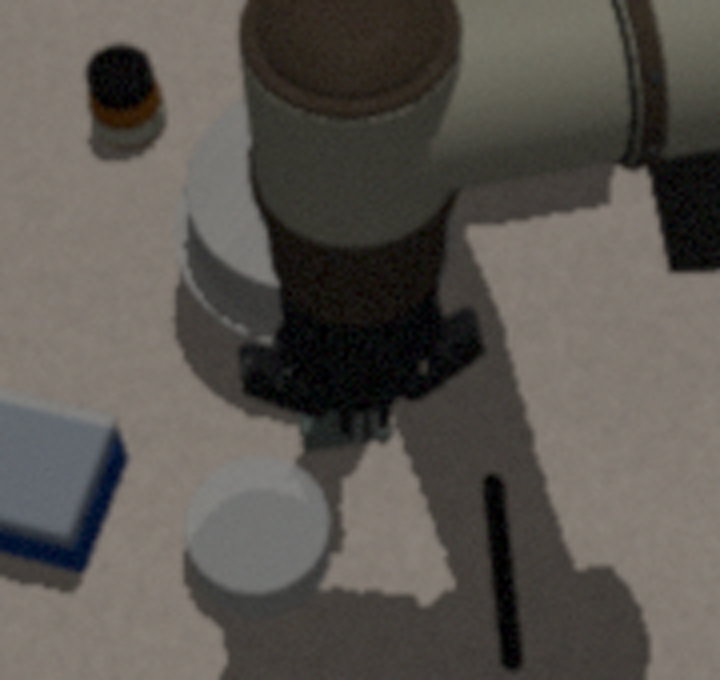

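View pics/w25.png

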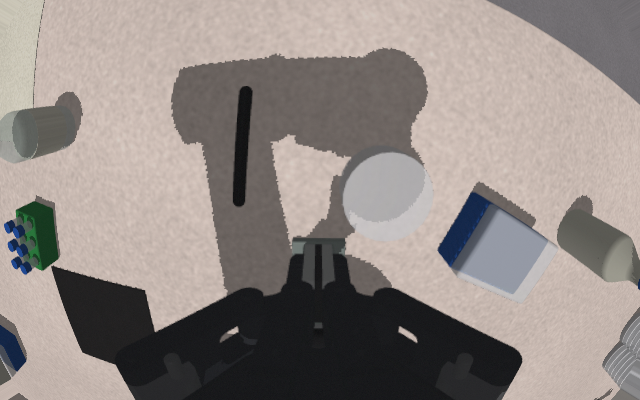

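Emit:
drive_tool([
  [-1,[-0.03,0,0],0],
  [-1,[-0.03,0,0],0],
  [-1,[-0.03,0,0],0],
  [-1,[-0.03,0,0],0],
  [-1,[-0.03,0,0],0],
  [-1,[0,0,0],0],
])

```text
clock: 62.7
position: [653.9, 6.7, 189.0]
ee_rot: [0.993, 0.114, -0.001, -0.0]
contact_force: [0.5, 0.3, 0.7]
gripper_width: 0.1
```

Emit:
drive_tool([
  [-1,[-0.03,0,0],0],
  [-1,[-0.03,0,0],0],
  [-1,[-0.03,0,0],0],
  [-1,[-0.03,0,0],0],
  [-1,[-0.02,0,0],0],
  [-1,[0,0,0],0],
])

```text
clock: 63.45
position: [613.3, -2.9, 188.9]
ee_rot: [0.993, 0.114, -0.001, 0.0]
contact_force: [0.4, 0.9, 0.5]
gripper_width: 0.1
```

```bash
cat >> h.py <<'E'
def clampst():
    s=read_state();yaw=.229;u=np.array([np.cos(yaw),np.sin(yaw)]);d=s["position"][:2]-[616.3,-2.4]
    print("out",d@u,"side",d@[-u[1],u[0]],"tips above H",s["position"][2]-11-141,s["contact_force"].round(1),s["clock"])
E
python3 - <<'E'
from h import *
clampst()
snap("wrist","w26.png");snap("scene","s26.png",(220,150,400,320),4)
E
```

```text
out -3.0773090356562425 side 0.16996280209105472 tips above H 36.9176388711341 [0.4 0.9 0.5] 63.45
```

View pics/s26.png

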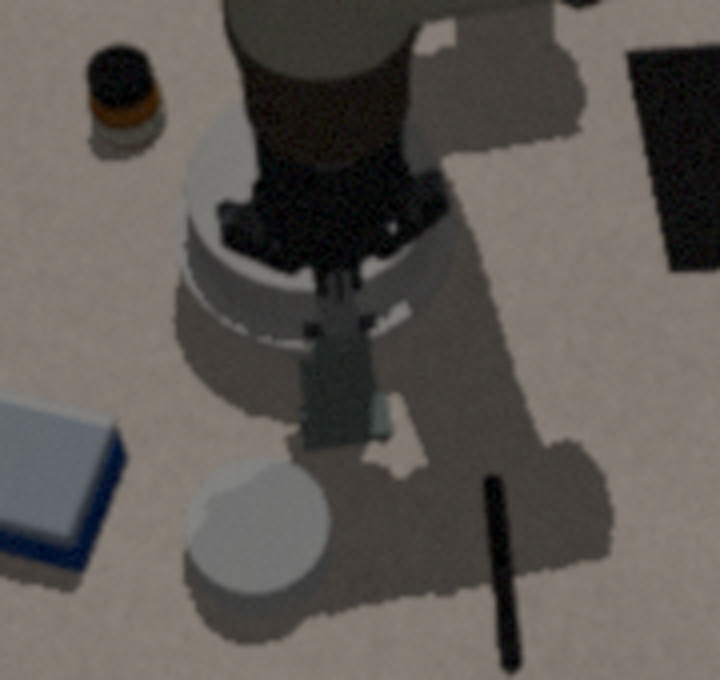

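View pics/w26.png

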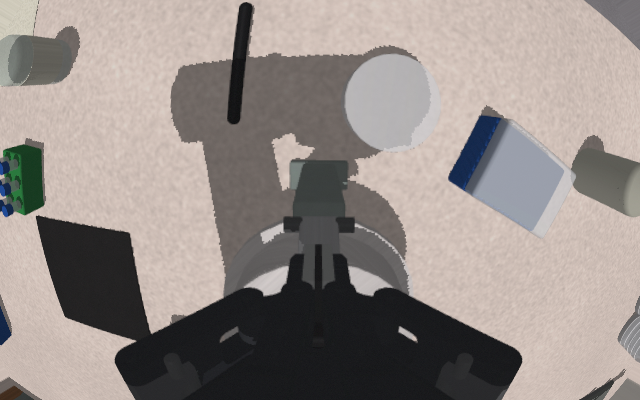

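The clamp is following the fingers: its arm now leans inward past upright at wrist (320,240). Continuing over the arc.

Emit:
drive_tool([
  [-1,[-0.02,0,0],0],
  [-1,[-0.02,0,0],0],
  [-1,[-0.02,0,0],0],
  [-1,[-0.02,0,0.01],0],
  [-1,[-0.02,0,0.01],0],
  [-1,[-0.02,0,0.02],0],
  [-1,[-0.02,0,0.02],0],
  [-1,[0,0,0],0],
])

```text
clock: 64.55
position: [572.2, -12.4, 170.2]
ee_rot: [0.993, 0.114, -0.002, 0.0]
contact_force: [0.6, -0.8, -1.3]
gripper_width: -0.3
```

```bash
python3 - <<'E'
from h import *
clampst()
snap("wrist","w27.png",(160,120,480,400),2)
E
```

```text
out -45.23656087064903 side 0.2254917286819688 tips above H 18.229202674672763 [ 0.6 -0.8 -1.3] 64.55
```

View pics/w27.png

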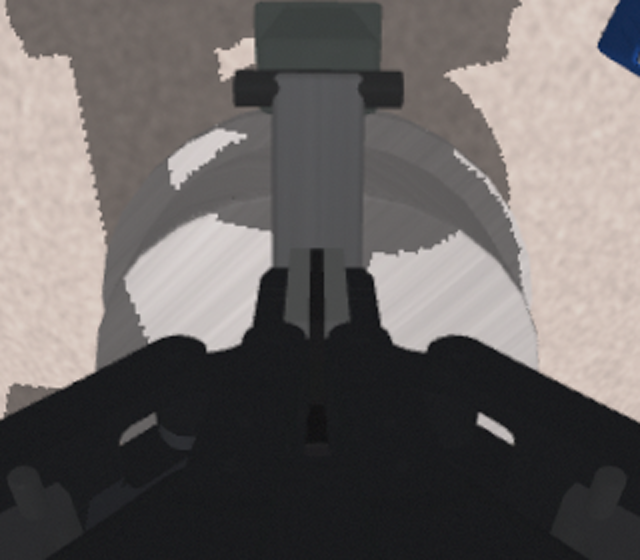

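Emit:
drive_tool([
  [-1,[-0.01,0,0.01],0],
  [-1,[0,0,0.01],0],
  [-1,[0,0,0.01],0],
  [-1,[0,0,0],0],
])

```text
clock: 65.1
position: [570.6, -12.8, 161.8]
ee_rot: [0.993, 0.114, -0.0, 0.0]
contact_force: [0.2, -0.5, 0.3]
gripper_width: 0.2
```

Emit:
drive_tool([
  [-1,[0,0,0.007],0],
  [-1,[0,0,0],0],
])

```text
clock: 65.35
position: [570.7, -12.8, 159.9]
ee_rot: [0.993, 0.114, -0.0, -0.0]
contact_force: [0.3, 0.3, 0.1]
gripper_width: 0.1
```

Emit:
drive_tool([
  [-1,[0,0,0.006],0],
  [-1,[0,0,0],0],
])

```text
clock: 65.6
position: [570.7, -12.8, 158.2]
ee_rot: [0.993, 0.114, -0.0, -0.0]
contact_force: [-1.1, 0.6, -0.6]
gripper_width: 0.3
```

Emit:
drive_tool([
  [-1,[0,0,0.006],0],
  [-1,[0,0,0],0],
])

```text
clock: 65.85
position: [570.8, -12.8, 157.1]
ee_rot: [0.993, 0.114, 0.0, 0.0]
contact_force: [-0.9, -0.0, 3.6]
gripper_width: -0.1
```

Emit:
drive_tool([
  [-1,[0,0,0.006],0],
  [-1,[0,0,0],0],
  [-1,[0,0,0],0],
])

```text
clock: 66.22
position: [570.8, -12.8, 156.9]
ee_rot: [0.993, 0.115, 0.001, 0.0]
contact_force: [-5.0, 1.1, 12.2]
gripper_width: -0.1
```

Emit:
drive_tool([
  [-1,[0,0,0.006],0],
  [-1,[0,0,0],0],
  [-1,[0,0,0],0],
])

```text
clock: 66.6
position: [570.8, -12.8, 156.8]
ee_rot: [0.993, 0.115, 0.001, 0.0]
contact_force: [-8.4, 2.8, 19.2]
gripper_width: -0.2
```

```bash
python3 - <<'E'
from h import *
clampst()
E
```

```text
out -46.658536774628324 side 0.14638370279657806 tips above H 4.753156409587149 [-8.4  2.8 19.2] 66.6
```

The stop is firm at 19 N, with the arm's top 5 mm above the hinge axis, so it is level. Retreating and checking.

Emit:
drive_tool([
  [-1,[0,0,-0.02],0],
  [-1,[0,0,-0.05],0],
  [-1,[0,0,-0.15],0],
  [-1,[0,0,-0.15],0],
  [-1,[0,0,-0.15],0],
  [-1,[0,0,0],0],
  [-1,[-0.1,-0.1,0],0],
  [-1,[-0.1,-0.1,0],0],
  [-1,[0,-0.15,0],0],
  [-1,[0,-0.15,0],0],
  [-1,[0,0,0],0],
  [-1,[0,0,0],0],
])

```text
clock: 68.1
position: [478.0, 119.5, 308.3]
ee_rot: [0.993, 0.115, -0.001, 0.0]
contact_force: [-0.1, -0.5, 0.2]
gripper_width: -0.1
```

```bash
python3 - <<'E'
from h import *
yaw=0.229;u=np.array([np.cos(yaw),np.sin(yaw),0]);P=np.array([507.2,-27.8,0]);H=P+112*u+[0,0,141]
print("tip proj th=0,.1,.2 top/scene",[ (proj("top",H+76*(-np.cos(t)*u+[0,0,np.sin(t)])).round(1),proj("scene",H+76*(-np.cos(t)*u+[0,0,np.sin(t)])).round(1)) for t in (0,.1,.2)])
print("knob",proj("top",P+[0,0,167]).round(1),proj("scene",P+[0,0,167]).round(1),read_state()["contact_force"].round(1))
snap("wrist","w30.png");snap("top","t30.png");snap("scene","s30.png",(220,150,400,290),4)
E
```

```text
tip proj th=0,.1,.2 top/scene [(array([330.2, 171.7]), array([299.1, 204.2])), (array([330.3, 170.9]), array([299. , 202.7])), (array([330.3, 169.8]), array([299. , 201.5]))]
knob [334.  183.6] [296.4 186.5] [-0.1 -0.5  0.2]
```

View pics/s30.png

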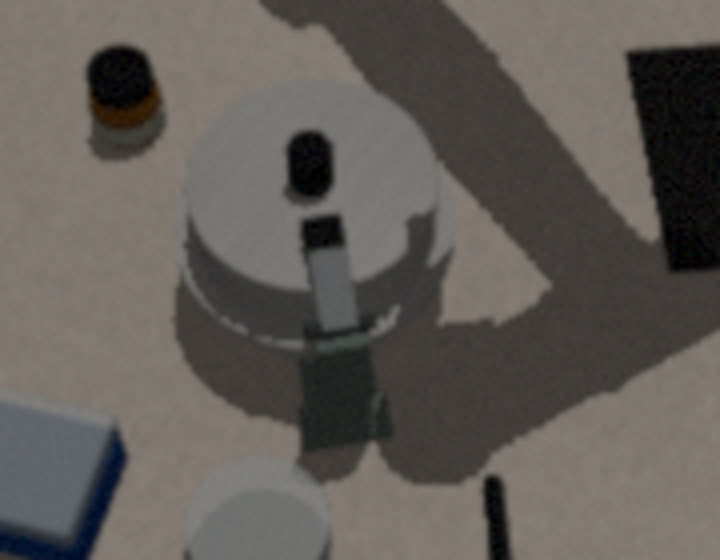

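View pics/w30.png

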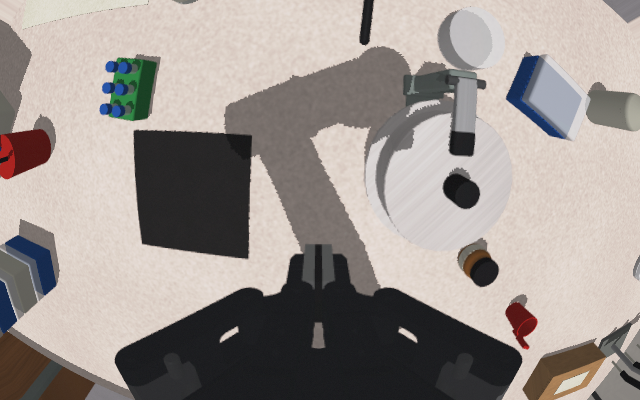

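View pics/t30.png

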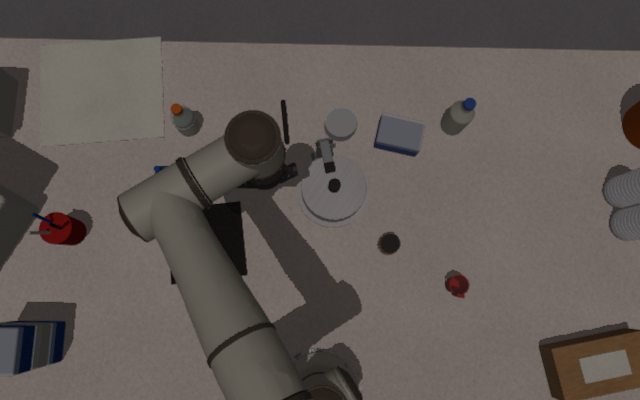

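The clamp tip in the scene view is at about (300.5,204), and level predicts (299,204). The knob is in place and nothing touches the arm, so I'm handing in.

```bash
python3 -c "
from bench import *
print(read_state()['contact_force'],read_state()['joint_vel'].max()); print(job_done())"
```

```text
[-0.84004094 -0.00938873  0.39401712] 0.00442287481005328
the job is handed in; nothing more can be done
None
```

I handed the job in at about 68 s. The three grey beakers on the bench (B, C and D) are nested upright in the pot. Beaker A was absent, and I left the red look-alike alone. The lid is back on the flange and the clamp is down over it.

Last checks:
- **Nesting:** after D was released, the wrist picture showed three concentric upright rims. Each beaker made contact within about 1 mm of its calculated seat height.
- **Lid:** after I released it, the knob was within 1 mm of where it started. The lid touched down at the gripper height it had when first seated, about 148–149 mm. I judged levelness only from these two readings and the pictures, not by a direct tilt measurement.
- **Clamp:** it stopped firmly at 19 N with the arm's top 5 mm above the hinge axis, which is level. The tip was within 2 pixels of its predicted level position.
- **Bench:** in the last pictures the bystanders in view stand where they began; the arm partly hid the rack in the top view. The gripper is clear and reads no contact force.

No check failed or disagreed.

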